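Make up the drawer and door fitting kits

TASK

Make up two kits of fittings from the stock laid out on the bench. The tray with one long and two small compartments gets the drawer kit: the longer of the two bar pulls in the long compartment, and the cam lock and the carton of screws each in a small compartment of its own; the tray with two square compartments gets the door kit: the larger knob and the magnetic catch, one to each compartment. Set every part flat on the tray's floor, the same way up as it lies now, and leave the short pull and the small knob where they are.

Things in the scene. Friction and masses are not known exactly. Their poses are not given: they have to be found in the camera images.
- drawer_tray: the drawer-kit tray: low grey-painted tray fixed on the bench, 216 x 176 mm outside, 25 mm high, 6 mm walls and dividers, 5 mm floor. One long compartment, 204 mm (along x) x 72 mm, centred 46 mm from the origin towards -y; two small ones side by side, each 99 mm (x) x 86 mm (y), centred 39 mm towards +y and 51.5 mm either way along x. Origin: centre of the underside; x along the length, z up. Stands left or right of the stock, its yaw within 0.2 rad of the world axes
- door_tray: the door-kit tray: low grey-painted tray fixed on the bench, 198 x 102 mm outside, 25 mm high, 6 mm walls and divider, 5 mm floor. Two compartments of 90 x 90 mm, centred 48 mm either way along x from the origin. Origin: centre of the underside; x along the length, z up. Stands on the other side of the stock, its yaw within 0.2 rad of the world axes
- pull_long: square-section 12 mm steel bar pull, a flat U lying on the bench: 172 mm long overall, 12 mm high and wide, with a 12 x 12 mm post at each end standing 21 mm out from the bar to one side (27 mm from the bar's centre line, post centres 160 mm apart). Origin: middle of the bar's underside. Body y runs along the bar, the posts point along +x, z up. About 0.14 kg
- pull_short: square-section 12 mm steel bar pull, a flat U lying on the bench: 108 mm long overall, 12 mm high and wide, with a 12 x 12 mm post at each end standing 21 mm out from the bar to one side (27 mm from the bar's centre line, post centres 96 mm apart). Origin: middle of the bar's underside. Body y runs along the bar, the posts point along +x, z up. Spare: not in either kit
- cam_lock: cam lock of steel, standing face down on its round flange (32 mm diameter, 4 mm thick); above it a barrel of 20 mm diameter up to 24 mm; on top a flat cam tongue 12 mm wide and 3 mm thick (24 to 27 mm high) that reaches from 8 mm behind the axis to 38 mm out along +x, and a screw head 10 mm across up to 31 mm. The barrel can be gripped across y. Origin: centre of the flange's underside, z up. About 0.07 kg
- screw_carton: small cardboard carton of screws, closed and rigid, 62 (x) x 42 (y) x 32 mm high, with a pale lid and a grey patch on top. Origin: centre of the underside, z up. About 0.15 kg
- knob_large: the larger of two turned dark-wood cabinet knobs, standing on its foot: mushroom shape, 34 mm high, head 42 mm in diameter (straight-sided from 15 to 29 mm up), waist 26 mm, foot 32 mm in diameter. Origin: centre of the foot's underside, z up. About 0.045 kg
- knob_small: the smaller knob, same shape, 23 mm high, head 26 mm in diameter, standing on its 20 mm foot. Origin: centre of the foot's underside, z up. Spare: not in either kit
- magnet_catch: magnetic cupboard catch: white plastic block 36 (x) x 22 (y) x 16 mm high with two steel strips showing on top, on a base 60 (x) x 14 (y) x 4 mm whose ends form screw ears. Origin: centre of the underside, z up. Grip the block across y. About 0.035 kg
Not all that is in view belongs to the job. Leave any purple or turquoise look-alike of the knob_large alone.

How it is judged:
By the outcome, as a careful person would: the job done as asked, in the order asked, and still so for the second after the job is handed in, with the robot touching nothing.
It also fails if it takes over 120 s, if anything falls off the work surface, if the arm or the gripper's body presses on something with over 40 N, if the wrist force passes 120 N, or if a joint passes its speed limit or range.

ROBOT

A 6-joint arm with a two-finger parallel gripper is mounted at the origin on the work surface. World frame = base frame: x ahead of the robot, y to its left, z up, the work surface at z = 0. Lengths are in m, angles in rad, forces in N, time in s.
With the tool pointing down it reaches from about 0.225 to 0.875 m from the base axis. Payload 3.4 kg.
Tool frame: the origin (TCP) lies at the centre of the arm's flange, where the gripper is bolted on; the fingertips stand manip.tcp_to_tips ahead of it and the grasp point (between the pads) lies 155 mm ahead of it (manip.tcp_to_tips is the distance from the TCP to the fingertips, in m); z points along the fingers, y is the line along which they close (so a half turn about z gives the same grasp; the last joint's range is limited). The gripper opens to 85 mm and grips with 20 to 120 N. Pads are 22 mm wide; open, the fingers measure 114 mm over their backs; the gripper's body (76 mm by 85 mm) begins 54 mm behind the grasp point. The pads swing forward as they close: fully open they stand 13 mm farther back than shut.
Start: joints at [1.182, 0.276, 1.505, -0, 1.361, -0.121], TCP at [0.152, 0.555, 0.405] pointing down, gripper open.
Joint ranges: [-2.89, 2.89], [-0.75, 2.08], [0.22, 2.7], [-1.18, 4.32], [0.11, 2.71], [-2.7, 2.7]. Speed limits (rad/s): [2.57, 2.57, 3.14, 3.14, 3.14, 3.14].

INTERFACE

Orientations are given as a unit quaternion [w, x, y, z].
In Python, from rig import sensors, imaging, manip gives the robot as it stands. The module is installed in compiled form; this text tells all that it offers.
- The arm moves only by the tool jog_arm, never from a script. Its argument "plan" is a list of rows, each an object of numbers: "dx", "dy", "dz": the shift along the tool's x, y, z in mm; "ax", "ay", "az": the turn, a rotation vector about the tool's x, y, z in units of 6 degrees (1.0 is 6 degrees); "grip": the closure, from 0 (fully open) to 1 (shut). A call has 1 to 20 rows; each row shifts and turns the commanded pose from where the row before left it, along the tool's axes as they then stand; what a row does not reach is not made up. A row lasts 1/12 s, in which the tool goes at most 41.7 mm and 7.16 degrees, less where a joint would pass 70% of its speed; a pose out of reach is approached as far as the arm can. A call is refused whole if a number of a shift passes 41.7 or a number of a turn 1, either way. A call with a gripper value outside its range is refused whole. The fingers move at their own pace and stop on an object; "grip_force" is the grip in N (left out, the last holds). Time passes only in rows, so rows that do not move let the fingers close. It gives the time, the measured TCP pose, the force, the opening and the grip force at its end, in the units of the state.
- sensors.get_state(): the state, without advancing time (a new reading comes with each control period).
- imaging.get_image(name): name is "scene" or "top" or "wrist"; returns a dict with "image" (384x512x3 uint8, red, green, blue), "K" (3x3 intrinsics, pixels), "extrinsics" (4x4, takes a point from world to camera coordinates). Camera axes: x right, y up, looking along -z (the intrinsics and any distortion apply to the point x, -y, -z); pixel columns grow to the right and rows downward; lengths in m; the calibration is good to about 2 mm. A picture is of the moment at which its call begins. There is no depth.
- manip.sign_off(): hands the job in; it is judged then, once.
The state is a dict: "clock": time; "qpos": joint angles; "qd": joint speeds; "effort": joint torques, N m; "position": TCP position; "ee_rot": TCP orientation; "contact_force": force on the tool from outside, world axes, zero at the start; "moment": the same for the moment, N m; "width": finger opening in m; "gripper_force": force on a finger pad.
Only numpy, scipy, OpenCV 4.12 (cv2) and the standard library are available. Lean on these libraries where they do the work, as an engineer would, in place of code of your own. Each camera call takes 0.05 s, during which the arm holds its last target. There are 200 camera calls.

## Working session

There is one attempt and no reset: what is moved stays moved. The work goes in short steps, Python scripts to look and compute and a tool call to move; the robot and the scene stay as the last step left them, time stands still between calls to the robot, and variables do not carry over. Pictures are saved under pics/ and viewed, at most 14 in all, crops included, and the job is handed in when it is done.

Besides the shell and the picture viewer there is one more tool, called after "Call:" as a command line: name --argument value ..., lists and objects as JSON in quotes. jog_arm: Moves the arm, as the interface text tells. Its arguments: {"type":"object","properties":{"plan":{"type":"array"},"grip_force":{"type":"number"}},"required":["plan"]}

```bash
mkdir -p pics
python3 - <<'E'
from rig import sensors, imaging, manip
import cv2,numpy as np
s=sensors.get_state();print(s,manip.tcp_to_tips)
for n in("top","scene"):
    d=imaging.get_image(n);cv2.imwrite(f"pics/{n}0.png",cv2.resize(d["image"][:,:,::-1],(800,600),interpolation=cv2.INTER_CUBIC));print(n,d["K"],np.round(d["extrinsics"],4).tolist(),d.keys())
    np.savez(f"{n}0.npz",**{k:d[k] for k in("image","K","extrinsics")})
E
```

```text
{'clock': 0.0, 'qpos': array([ 1.18200824e+00,  2.76582456e-01,  1.50613215e+00, -2.52760356e-05,
        1.36069940e+00, -1.21005622e-01]), 'qd': array([ 7.35086746e-04, -9.23686456e-05,  5.39949811e-04, -8.94032021e-04,
        8.08950723e-04,  1.73179358e-03]), 'effort': array([ 4.46206031e-04, -4.16768503e+01, -2.45811260e+01,  1.39409835e-04,
        1.10414889e-02, -1.17585293e-05]), 'position': array([0.15207165, 0.55430191, 0.40384697]), 'ee_rot': array([-2.17664827e-04,  1.33488872e-01,  9.91049894e-01, -8.84368549e-04]), 'contact_force': array([-0.87709676,  0.36819153, -0.33860032]), 'moment': array([ 0.05010453,  0.06012541, -0.00941752]), 'gripper_force': 0.0, 'width': 0.08534909574476186} 0.1734
top [[494.33472672   0.         264.11133425]
 [  0.         494.33472672 193.07259134]
 [  0.           0.           1.        ]] [[-0.0101, -0.9999, -0.0102, 0.0061], [0.9955, -0.011, 0.0945, -0.5448], [-0.0946, -0.0092, 0.9955, -1.1763], [0.0, 0.0, 0.0, 1.0]] dict_keys(['image', 'K', 'extrinsics'])
scene [[499.36140841   0.         263.54076085]
 [  0.         499.36140841 193.58165787]
 [  0.           0.           1.        ]] [[-0.724, 0.6894, 0.0224, 0.369], [-0.3903, -0.4362, 0.8108, 0.1824], [0.5687, 0.5783, 0.5849, -1.4005], [0.0, 0.0, 0.0, 1.0]] dict_keys(['image', 'K', 'extrinsics'])
```

View pics/top0.png

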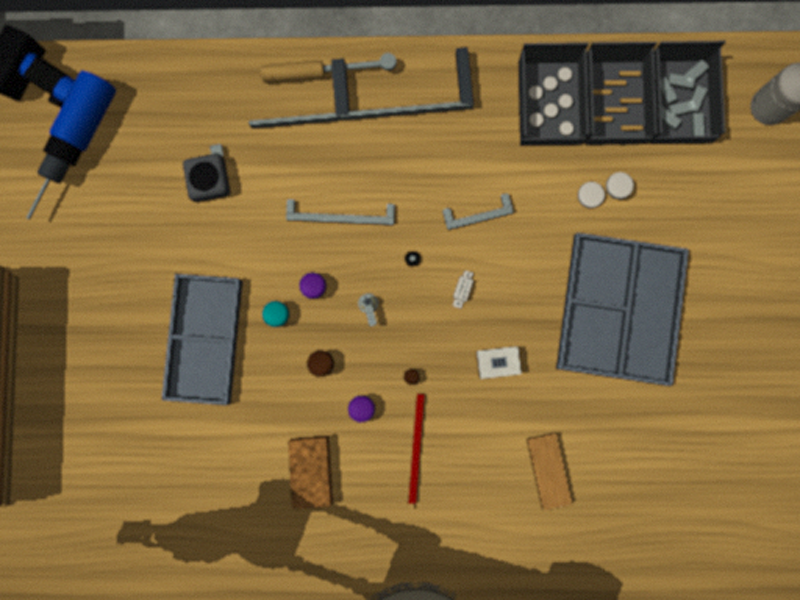

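View pics/scene0.png

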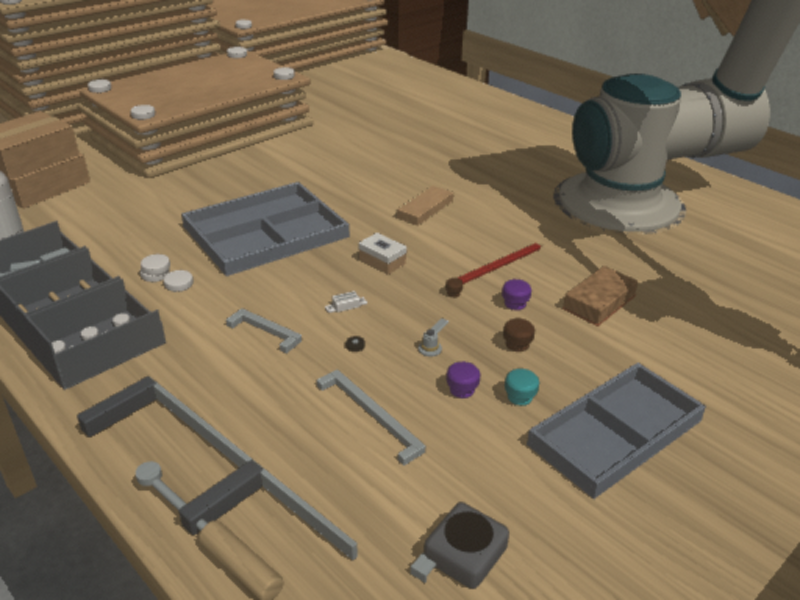

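The top view shows the drawer tray at right (about 622,308 in the 800-wide picture) and the door tray at left (203,338). The long pull is at (340,215), cam lock (370,307), carton (500,362), large knob (320,362) and catch (463,289). The look-alikes are purple and turquoise.

```bash
cat > h.py <<'E'
from rig import sensors, imaging, manip
import cv2,numpy as np
from scipy.spatial.transform import Rotation as R
def grab(n):
    return imaging.get_image(n)
def ray(d,uv,z):
    "pixels (N,2) -> world points on plane z"
    uv=np.atleast_2d(np.asarray(uv,float)); E=d["extrinsics"]; K=d["K"]
    c=np.c_[(uv[:,0]-K[0,2])/K[0,0],-(uv[:,1]-K[1,2])/K[1,1],-np.ones(len(uv))]
    w=c@E[:3,:3]; o=-E[:3,:3].T@E[:3,3]
    return o+w*((z-o[2])/w[:,2])[:,None]
def proj(d,P):
    E=d["extrinsics"];K=d["K"];c=np.atleast_2d(P)@E[:3,:3].T+E[:3,3]
    return np.c_[K[0,0]*c[:,0]/-c[:,2]+K[0,2],K[1,1]*-c[:,1]/-c[:,2]+K[1,2]]
def state():
    s=sensors.get_state();q=s["ee_rot"];M=R.from_quat([q[1],q[2],q[3],q[0]]).as_matrix()
    return s,M
def go(x,y,z,yaw=None):
    """print turn first, then shift in tool axes (after the turn), for tool y at yaw (mod pi), tool down, TCP target"""
    s,M=state(); p=s["position"]; cur=np.arctan2(M[1,1],M[0,1])
    j1=np.arctan2(y,x)
    if yaw is None: yaw=cur
    # candidates mod pi, want j6=j1-yaw smallest
    c=[yaw+k*np.pi for k in range(-3,4)]; yw=min(c,key=lambda a:abs(j1-a))
    ty=np.array([np.cos(yw),np.sin(yw)]); tx=np.array([-ty[1],ty[0]])*-1
    # right handed with z down: x = y cross z
    tx=np.cross([ty[0],ty[1],0],[0,0,-1])[:2]
    dlt=np.array([x,y])-p[:2]
    w=R.from_matrix(M.T@np.c_[np.r_[tx,0],np.r_[ty,0],[0,0,-1]]).as_rotvec()
    print("clock %.2f pos %s width %.4f F %s"%(s["clock"],np.round(p,4),s["width"],np.round(s["contact_force"],1)))
    print("turn units",np.round(np.degrees(w)/6,2)," then shift mm x,y,z",np.round(1e3*np.r_[dlt@tx,dlt@ty,p[2]-z],1), "j6->%.2f"%(j1-yw))
E
python3 - <<'E'
from h import *
d=dict(np.load("top0.npz"));im=d["image"];hsv=cv2.cvtColor(im,cv2.COLOR_RGB2HSV)
o=-d["extrinsics"][:3,:3].T@d["extrinsics"][:3,3];print("cam",o)
wood=(hsv[...,0]>8)&(hsv[...,0]<24)&(hsv[...,1]>85)
m=((~wood)|(hsv[...,2]<60)).astype(np.uint8)
m[:120]=0;m[262:]=0;m[:,:95]=0;m[:,450:]=0
cv2.imwrite("pics/m.png",cv2.resize(m*255,(768,576),interpolation=0))
n,l,st,ce=cv2.connectedComponentsWithStats(m)
for i in range(1,n):
    if st[i,4]<15: continue
    c=ce[i]; h={True:.02}.get(True)
    pts=np.argwhere(l==i)[:,::-1]
    w=ray(d,pts,.012)[:,:2]; r=cv2.minAreaRect((w*1000).astype(np.float32))
    print(i,st[i,4],"px*1.5625",np.round(c*1.5625),"rect mm",np.round(r[0],1),np.round(r[1],1),"ang %.1f"%r[2],im[l==i].mean(0).astype(int))
E
```

```text
cam [ 0.43118463 -0.01064484  1.22249983]
1 197 px*1.5625 [207. 193.] rect mm [723.2 325.5] [67.9 20.4] ang 89.3 [49 49 48]
2 192 px*1.5625 [591. 196.] rect mm [ 710.5 -284.4] [39.9 30.4] ang 89.3 [177 170 155]
3 101 px*1.5625 [619. 192.] rect mm [ 716.3 -330.5] [42.2 17.7] ang 89.3 [165 159 144]
4 323 px*1.5625 [478. 214.] rect mm [ 690.4 -103.8] [ 34.2 109.8] ang 13.5 [120 124 115]
5 467 px*1.5625 [340. 216.] rect mm [692.1 115.3] [173.6  34.1] ang 86.6 [123 127 117]
6 6603 px*1.5625 [622. 308.] rect mm [ 533.1 -328.6] [181.9 218.6] ang 80.8 [79 86 91]
7 68 px*1.5625 [412. 258.] rect mm [615.9   1.3] [22.3 20. ] ang 89.3 [40 40 35]
8 203 px*1.5625 [462. 288.] rect mm [565.7 -78.3] [23.3 60.4] ang 70.8 [166 159 144]
9 3610 px*1.5625 [202. 339.] rect mm [491.9 332.6] [109.6 200.8] ang 85.0 [81 87 92]
10 243 px*1.5625 [312. 285.] rect mm [575.4 159.7] [42.1 39.8] ang 89.4 [ 83  35 107]
11 176 px*1.5625 [368. 307.] rect mm [534.8  72.3] [29.6 49.4] ang 89.7 [114 116 105]
12 261 px*1.5625 [275. 313.] rect mm [530.3 217.6] [42.  44.4] ang 0.3 [ 19 113 104]
13 499 px*1.5625 [498. 362.] rect mm [ 450.4 -132.5] [44.3 66.5] ang 6.5 [169 166 152]
14 76 px*1.5625 [326. 361.] rect mm [455.  139.5] [38.2 26.7] ang 35.0 [50 28 12]
16 50 px*1.5625 [412. 376.] rect mm [430.   2.] [19.5 17. ] ang 89.4 [53 28 11]
17 131 px*1.5625 [361. 402.] rect mm [390.9  83.8] [41.3 19.3] ang 89.4 [ 82  35 106]
18 49 px*1.5625 [419. 401.] rect mm [391.2  -8.6] [12.1 21.7] ang 89.3 [126  19   9]
```

View pics/m.png

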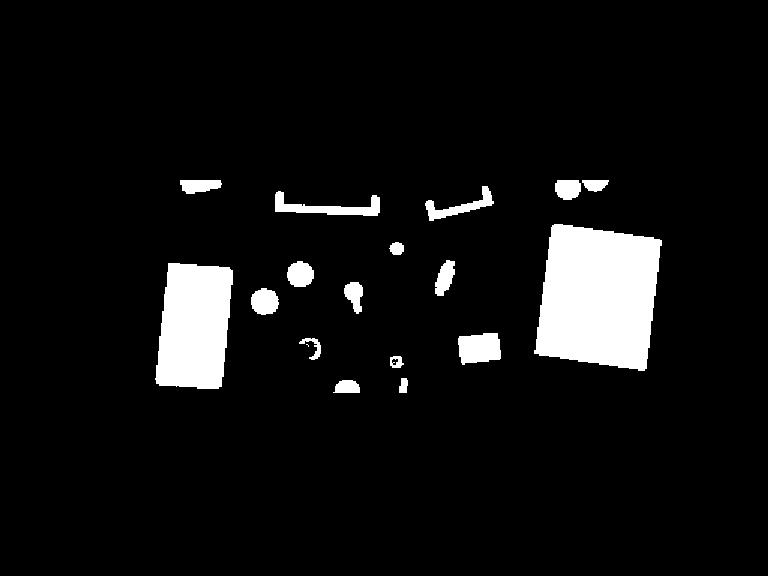

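Run:
```python
from h import *
d=dict(np.load("top0.npz"));im=d["image"];hsv=cv2.cvtColor(im,cv2.COLOR_RGB2HSV)
wood=(hsv[...,0]>8)&(hsv[...,0]<24)&(hsv[...,1]>85)
m=(~wood).astype(np.uint8)
for nm,(a,b,L,W) in {"drawer":((350,145),(450,250),216,176),"door":((95,165),(165,265),198,102)}.items():
    mm=np.zeros_like(m);mm[a[1]:b[1],a[0]:b[0]]=m[a[1]:b[1],a[0]:b[0]]
    mm=cv2.morphologyEx(mm,cv2.MORPH_OPEN,np.ones((5,5)))
    k=max(cv2.findContours(mm,0,1)[0],key=cv2.contourArea)
    for z in(.025,0): 
        r=cv2.minAreaRect((ray(d,k[:,0],z)[:,:2]*1e3).astype(np.float32));print(nm,z,np.round(r[0],1),np.round(np.array(r[1]),1),r[2]);print(np.round(cv2.boxPoints(r)).tolist())
# knob: dark-brown colour
mk=((im[...,0]<80)&(im[...,2]<30)).astype(np.uint8);mk[:215]=0;mk[250:]=0;mk[:,:190]=0;mk[:,225:]=0
k=max(cv2.findContours(mk,0,1)[0],key=cv2.contourArea);c,r=cv2.minEnclosingCircle(k);print("knob",c,r,ray(d,c,.025))
go(.682,.116,.33,np.radians(-3.4))
```

```text
drawer 0.025 [ 532.  -325.2] [180.  216.2] 80.83512115478516
[[411.0, -397.0], [624.0, -431.0], [653.0, -254.0], [440.0, -219.0]]
drawer 0 [ 534.1 -331.7] [183.7 220.7] 80.83512115478516
[[411.0, -405.0], [628.0, -440.0], [658.0, -259.0], [440.0, -223.0]]
door 0.025 [491.5 329.8] [106.7 198.4] 85.00152587890625
[[388.0, 285.0], [586.0, 268.0], [595.0, 374.0], [397.0, 392.0]]
door 0 [492.7 336.9] [108.9 202.6] 85.00147247314453
[[387.0, 291.0], [589.0, 274.0], [598.0, 382.0], [397.0, 400.0]]
knob (207.0625, 232.6875) 10.203117370605469 [[0.45023826 0.13931663 0.025     ]]
clock 0.10 pos [0.1521 0.5543 0.4039] width 0.0856 F [0.3 0.7 0.1]
turn units [-1.000e-02  1.000e-02  1.301e+01]  then shift mm x,y,z [-406.1  555.    73.9] j6->0.23
```

Call:
jog_arm --plan '[{"az": 1},{"az": 1},{"az": 1},{"az": 1},{"az": 1},{"az": 1},{"az": 1},{"az": 1},{"az": 1},{"az": 1},{"az": 1},{"az": 1},{"az": 1},{}]'

```text
$.plan[0]: bad value
```

Call:
jog_arm --plan '[{"dx": -22.5,"dy": 30.8,"dz": 4.1},{"dx": -22.5,"dy": 30.8,"dz": 4.1},{"dx": -22.5,"dy": 30.8,"dz": 4.1},{"dx": -22.5,"dy": 30.8,"dz": 4.1},{"dx": -22.5,"dy": 30.8,"dz": 4.1},{"dx": -22.5,"dy": 30.8,"dz": 4.1},{"dx": -22.5,"dy": 30.8,"dz": 4.1},{"dx": -22.5,"dy": 30.8,"dz": 4.1},{"dx": -22.5,"dy": 30.8,"dz": 4.1},{"dx": -22.5,"dy": 30.8,"dz": 4.1},{"dx": -22.5,"dy": 30.8,"dz": 4.1},{"dx": -22.5,"dy": 30.8,"dz": 4.1},{"dx": -22.5,"dy": 30.8,"dz": 4.1},{"dx": -22.5,"dy": 30.8,"dz": 4.1},{"dx": -22.5,"dy": 30.8,"dz": 4.1},{"dx": -22.5,"dy": 30.8,"dz": 4.1},{"dx": -22.5,"dy": 30.8,"dz": 4.1},{"dx": -22.5,"dy": 30.8,"dz": 4.1},{},{}]'

```text
$.plan[0]: bad value
```

Run:
```python
from h import *
go(.682,.116,.33,np.radians(-3.4))
d=grab("wrist");im=d["image"];E=d["extrinsics"]
o=-E[:3,:3].T@E[:3,3];print(o, "view",-E[2,:3]);np.savez("w1.npz",**d)
print(proj(d,[[.682,.116,.012]]))
cv2.imwrite("pics/w1.png",im[:,:,::-1])
```

```text
clock 0.10 pos [0.1521 0.5543 0.4039] width 0.0856 F [0.3 0.7 0.1]
turn units [-1.000e-02  1.000e-02  1.301e+01]  then shift mm x,y,z [-406.1  555.    73.9] j6->0.23
[0.07638599 0.57484748 0.37423667] view [ 0.29602278 -0.08228988 -0.9516296 ]
[[117.54981147 467.45391559]]
```

View pics/w1.png

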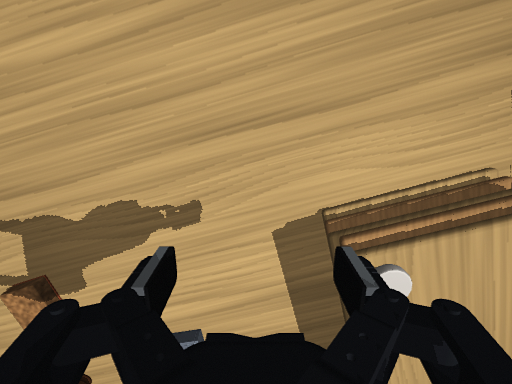

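The picture shows only bare bench and the two fingers at (160,265) and (350,265), because both moves were refused. I'll give every field in full.

Call:
jog_arm --plan '[{"dx": 0,"dy": 0,"dz": 0,"ax": 0,"ay": 0,"az": 1,"grip": 0},{"dx": 0,"dy": 0,"dz": 0,"ax": 0,"ay": 0,"az": 1,"grip": 0},{"dx": 0,"dy": 0,"dz": 0,"ax": 0,"ay": 0,"az": 1,"grip": 0},{"dx": 0,"dy": 0,"dz": 0,"ax": 0,"ay": 0,"az": 1,"grip": 0},{"dx": 0,"dy": 0,"dz": 0,"ax": 0,"ay": 0,"az": 1,"grip": 0},{"dx": 0,"dy": 0,"dz": 0,"ax": 0,"ay": 0,"az": 1,"grip": 0},{"dx": 0,"dy": 0,"dz": 0,"ax": 0,"ay": 0,"az": 1,"grip": 0},{"dx": 0,"dy": 0,"dz": 0,"ax": 0,"ay": 0,"az": 1,"grip": 0},{"dx": 0,"dy": 0,"dz": 0,"ax": 0,"ay": 0,"az": 1,"grip": 0},{"dx": 0,"dy": 0,"dz": 0,"ax": 0,"ay": 0,"az": 1,"grip": 0},{"dx": 0,"dy": 0,"dz": 0,"ax": 0,"ay": 0,"az": 1,"grip": 0},{"dx": 0,"dy": 0,"dz": 0,"ax": 0,"ay": 0,"az": 1,"grip": 0},{"dx": 0,"dy": 0,"dz": 0,"ax": 0,"ay": 0,"az": 1,"grip": 0}]' --grip_force 40

```text
clock: 1.23
position: [0.1521, 0.5544, 0.4044]
ee_rot: [0.0, 0.729, 0.684, -0.0]
contact_force: [0.6, -0.1, 0.6]
width: 0.0853
gripper_force: 0.0
```

Call:
jog_arm --plan '[{"dx": -22.5,"dy": 30.8,"dz": 4.1,"grip": 0},{"dx": -22.5,"dy": 30.8,"dz": 4.1,"grip": 0},{"dx": -22.5,"dy": 30.8,"dz": 4.1,"grip": 0},{"dx": -22.5,"dy": 30.8,"dz": 4.1,"grip": 0},{"dx": -22.5,"dy": 30.8,"dz": 4.1,"grip": 0},{"dx": -22.5,"dy": 30.8,"dz": 4.1,"grip": 0},{"dx": -22.5,"dy": 30.8,"dz": 4.1,"grip": 0},{"dx": -22.5,"dy": 30.8,"dz": 4.1,"grip": 0},{"dx": -22.5,"dy": 30.8,"dz": 4.1,"grip": 0},{"dx": -22.5,"dy": 30.8,"dz": 4.1,"grip": 0},{"dx": -22.5,"dy": 30.8,"dz": 4.1,"grip": 0},{"dx": -22.5,"dy": 30.8,"dz": 4.1,"grip": 0},{"dx": -22.5,"dy": 30.8,"dz": 4.1,"grip": 0},{"dx": -22.5,"dy": 30.8,"dz": 4.1,"grip": 0},{"dx": -22.5,"dy": 30.8,"dz": 4.1,"grip": 0},{"dx": -22.5,"dy": 30.8,"dz": 4.1,"grip": 0},{"dx": -22.5,"dy": 30.8,"dz": 4.1,"grip": 0},{"dx": -22.5,"dy": 30.8,"dz": 4.1,"grip": 0}]'

```text
$.plan[0]: bad value
```

All fields are needed in every row.

Call:
jog_arm --plan '[{"dx": -22.5,"dy": 30.8,"dz": 4.1,"ax": 0,"ay": 0,"az": 0,"grip": 0},{"dx": -22.5,"dy": 30.8,"dz": 4.1,"ax": 0,"ay": 0,"az": 0,"grip": 0},{"dx": -22.5,"dy": 30.8,"dz": 4.1,"ax": 0,"ay": 0,"az": 0,"grip": 0},{"dx": -22.5,"dy": 30.8,"dz": 4.1,"ax": 0,"ay": 0,"az": 0,"grip": 0},{"dx": -22.5,"dy": 30.8,"dz": 4.1,"ax": 0,"ay": 0,"az": 0,"grip": 0},{"dx": -22.5,"dy": 30.8,"dz": 4.1,"ax": 0,"ay": 0,"az": 0,"grip": 0},{"dx": -22.5,"dy": 30.8,"dz": 4.1,"ax": 0,"ay": 0,"az": 0,"grip": 0},{"dx": -22.5,"dy": 30.8,"dz": 4.1,"ax": 0,"ay": 0,"az": 0,"grip": 0},{"dx": -22.5,"dy": 30.8,"dz": 4.1,"ax": 0,"ay": 0,"az": 0,"grip": 0},{"dx": -22.5,"dy": 30.8,"dz": 4.1,"ax": 0,"ay": 0,"az": 0,"grip": 0},{"dx": -22.5,"dy": 30.8,"dz": 4.1,"ax": 0,"ay": 0,"az": 0,"grip": 0},{"dx": -22.5,"dy": 30.8,"dz": 4.1,"ax": 0,"ay": 0,"az": 0,"grip": 0},{"dx": -22.5,"dy": 30.8,"dz": 4.1,"ax": 0,"ay": 0,"az": 0,"grip": 0},{"dx": -22.5,"dy": 30.8,"dz": 4.1,"ax": 0,"ay": 0,"az": 0,"grip": 0},{"dx": -22.5,"dy": 30.8,"dz": 4.1,"ax": 0,"ay": 0,"az": 0,"grip": 0},{"dx": -22.5,"dy": 30.8,"dz": 4.1,"ax": 0,"ay": 0,"az": 0,"grip": 0},{"dx": -22.5,"dy": 30.8,"dz": 4.1,"ax": 0,"ay": 0,"az": 0,"grip": 0},{"dx": -22.5,"dy": 30.8,"dz": 4.1,"ax": 0,"ay": 0,"az": 0,"grip": 0}]'

```text
clock: 2.73
position: [0.6832, 0.1164, 0.3302]
ee_rot: [-0.0, 0.728, 0.686, -0.0]
contact_force: [0.5, -0.1, 0.8]
width: 0.0854
gripper_force: 0.0
```

Run:
```python
from h import *
go(.682,.116,.33,np.radians(-3.4))
d=grab("wrist");im=d["image"];E=d["extrinsics"];s,M=state()
o=-E[:3,:3].T@E[:3,3];print("cam in tool mm",(M.T@(o-s["position"]))*1e3)
b=np.radians(-3.4);P=lambda x,y:[.6816+x*np.cos(b)-y*np.sin(b),.1159+x*np.sin(b)+y*np.cos(b),.012]
Q=proj(d,[P(0,0),P(-.006,.086),P(-.006,-.086),P(.027,.086),P(.027,-.086)])
print(Q);im=im[:,:,::-1].copy()
for u,v in Q: cv2.circle(im,(int(u),int(v)),3,(0,0,255),1)
cv2.imwrite("pics/w2.png",im)
```

```text
clock 2.73 pos [0.6832 0.1164 0.3302] width 0.0854 F [ 0.5 -0.1  0.8]
turn units [-0.01 -0.    0.01]  then shift mm x,y,z [-0.4 -1.1  0.2] j6->0.23
cam in tool mm [83.60523692 -5.73156603 27.72605592]
[[253.17205625 183.22534056]
 [247.11227093 100.03112326]
 [248.17606487 252.89003146]
 [280.1830956  100.07015787]
 [275.87406026 252.93490282]]
```

View pics/w2.png

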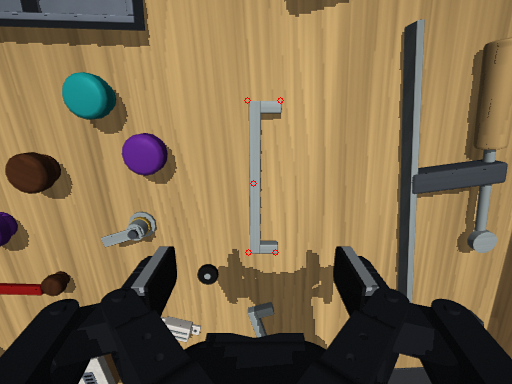

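The predicted corners lie within 1–2 px of the pull's own, with its bar at column 254 and rows 100–253. The pads' inner tip edges are at (175,250) and (335,250). I'll triangulate the tip depth from the known opening.

Run:
```python
from h import *
d=grab("wrist");im=d["image"];E=d["extrinsics"];s,M=state();K=d["K"];print(K[0])
g=im.astype(int).sum(2)
for (u,v) in [(175,248),(335,248)]:
    pass
for v in(246,250,256): 
    Z=K[0,0]*s["width"]/160
    c=np.array([[(u-K[0,2])/K[0,0]*Z,-(v-K[1,2])/K[1,1]*Z,-Z] for u in(175,335)])
    w=(c-E[:3,3])@E[:3,:3]
    print(v,np.round((w-s["position"])@M*1e3,1))
```

```text
[273.04502896   0.         254.67604971]
246 [[  5.8 -38.5 160.1]
 [  5.9  46.7 159.7]]
250 [[  3.8 -38.5 159.4]
 [  3.9  46.7 159. ]]
256 [[  0.8 -38.5 158.4]
 [  0.9  46.7 158.1]]
```

Call:
jog_arm --plan '[{"dx": 0,"dy": 0,"dz": 28,"ax": 0,"ay": 0,"az": 0,"grip": 0.5},{"dx": 0,"dy": 0,"dz": 28,"ax": 0,"ay": 0,"az": 0,"grip": 0.5},{"dx": 0,"dy": 0,"dz": 28,"ax": 0,"ay": 0,"az": 0,"grip": 0.5},{"dx": 0,"dy": 0,"dz": 28,"ax": 0,"ay": 0,"az": 0,"grip": 0.5},{"dx": 0,"dy": 0,"dz": 20,"ax": 0,"ay": 0,"az": 0,"grip": 0.5},{"dx": 0,"dy": 0,"dz": 12,"ax": 0,"ay": 0,"az": 0,"grip": 0.5},{"dx": 0,"dy": 0,"dz": 6,"ax": 0,"ay": 0,"az": 0,"grip": 0.5},{"dx": 0,"dy": 0,"dz": 3.5,"ax": 0,"ay": 0,"az": 0,"grip": 0.5},{"dx": 0,"dy": 0,"dz": 0,"ax": 0,"ay": 0,"az": 0,"grip": 0.5}]'

```text
clock: 3.58
position: [0.6822, 0.1181, 0.1776]
ee_rot: [0.0, 0.727, 0.686, 0.0]
contact_force: [0.2, 0.7, 0.3]
width: 0.0426
gripper_force: 0.0
```

Call:
jog_arm --plan '[{"dx": 0,"dy": 0,"dz": 0,"ax": 0,"ay": 0,"az": 0,"grip": 1},{"dx": 0,"dy": 0,"dz": 0,"ax": 0,"ay": 0,"az": 0,"grip": 1},{"dx": 0,"dy": 0,"dz": 0,"ax": 0,"ay": 0,"az": 0,"grip": 1},{"dx": 0,"dy": 0,"dz": 0,"ax": 0,"ay": 0,"az": 0,"grip": 1},{"dx": 0,"dy": 0,"dz": 0,"ax": 0,"ay": 0,"az": 0,"grip": 1},{"dx": 0,"dy": 0,"dz": 0,"ax": 0,"ay": 0,"az": 0,"grip": 1},{"dx": 0,"dy": 0,"dz": 0,"ax": 0,"ay": 0,"az": 0,"grip": 1},{"dx": 0,"dy": 0,"dz": 0,"ax": 0,"ay": 0,"az": 0,"grip": 1}]' --grip_force 60

```text
clock: 4.25
position: [0.6825, 0.118, 0.1791]
ee_rot: [0.001, 0.727, 0.686, 0.001]
contact_force: [-1.4, 0.4, 5.5]
width: 0.0101
gripper_force: 60.2
```

Call:
jog_arm --plan '[{"dx": 0,"dy": 0,"dz": -10,"ax": 0,"ay": 0,"az": 0,"grip": 1},{"dx": 0,"dy": 0,"dz": -20,"ax": 0,"ay": 0,"az": 0,"grip": 1},{"dx": 0,"dy": 0,"dz": -30,"ax": 0,"ay": 0,"az": 0,"grip": 1},{"dx": 0,"dy": 0,"dz": -30,"ax": 0,"ay": 0,"az": 0,"grip": 1},{"dx": 0,"dy": 0,"dz": 0,"ax": 0,"ay": 0,"az": 0,"grip": 1},{"dx": 0,"dy": 0,"dz": 0,"ax": 0,"ay": 0,"az": 0,"grip": 1}]'

```text
clock: 4.75
position: [0.6825, 0.1179, 0.27]
ee_rot: [0.002, 0.727, 0.686, 0.002]
contact_force: [0.4, -0.4, -1.8]
width: 0.01
gripper_force: 59.4
```

Run:
```python
from h import *
# drawer tray: centre, yaw
a=np.radians(-9.2);c=np.array([.5317,-.3272]);f=lambda x,y:c+[x*np.cos(a)-y*np.sin(a),x*np.sin(a)+y*np.cos(a)]
print(f(0,-.046),f(.0515,.039),f(-.0515,.039))
go(*f(0,-.041),.27,a+np.pi/2)
d=grab("wrist");im=d["image"];cv2.imwrite("pics/w3.png",im[:,:,::-1])
```

```text
[ 0.52434547 -0.37260827] [ 0.58877288 -0.29693557] [ 0.48709785 -0.2804678 ]
clock 4.75 pos [0.6825 0.1179 0.27  ] width 0.0100 F [ 0.4 -0.4 -1.8]
turn units [ 0.03 -0.04 15.98]  then shift mm x,y,z [-77.7 504.5   0. ] j6->1.12
```

View pics/w3.png

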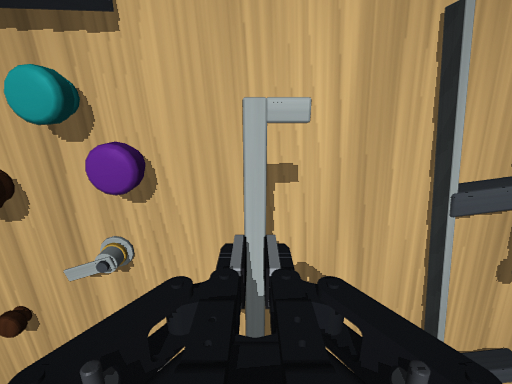

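The pull is held level by the middle of its bar and is clear of the bench. Its posts point along tool +y and its bar shows at column 256. Next I turn it and carry it to the drawer tray.

Call:
jog_arm --plan '[{"dx": 0,"dy": 0,"dz": 0,"ax": 0,"ay": 0,"az": 1,"grip": 1},{"dx": 0,"dy": 0,"dz": 0,"ax": 0,"ay": 0,"az": 1,"grip": 1},{"dx": 0,"dy": 0,"dz": 0,"ax": 0,"ay": 0,"az": 1,"grip": 1},{"dx": 0,"dy": 0,"dz": 0,"ax": 0,"ay": 0,"az": 1,"grip": 1},{"dx": 0,"dy": 0,"dz": 0,"ax": 0,"ay": 0,"az": 1,"grip": 1},{"dx": 0,"dy": 0,"dz": 0,"ax": 0,"ay": 0,"az": 1,"grip": 1},{"dx": 0,"dy": 0,"dz": 0,"ax": 0,"ay": 0,"az": 1,"grip": 1},{"dx": 0,"dy": 0,"dz": 0,"ax": 0,"ay": 0,"az": 1,"grip": 1},{"dx": 0,"dy": 0,"dz": 0,"ax": 0,"ay": 0,"az": 1,"grip": 1},{"dx": 0,"dy": 0,"dz": 0,"ax": 0,"ay": 0,"az": 1,"grip": 1},{"dx": 0,"dy": 0,"dz": 0,"ax": 0,"ay": 0,"az": 1,"grip": 1},{"dx": 0,"dy": 0,"dz": 0,"ax": 0,"ay": 0,"az": 1,"grip": 1},{"dx": 0,"dy": 0,"dz": 0,"ax": 0,"ay": 0,"az": 1,"grip": 1},{"dx": 0,"dy": 0,"dz": 0,"ax": 0,"ay": 0,"az": 1,"grip": 1},{"dx": 0,"dy": 0,"dz": 0,"ax": 0,"ay": 0,"az": 1,"grip": 1},{"dx": 0,"dy": 0,"dz": 0,"ax": 0,"ay": 0,"az": 1,"grip": 1}]'

```text
clock: 6.13
position: [0.6811, 0.1178, 0.2648]
ee_rot: [0.0, 0.996, -0.084, -0.002]
contact_force: [0.1, -0.5, -0.6]
width: 0.0095
gripper_force: 59.4
```

Call:
jog_arm --plan '[{"dx": -5.5,"dy": 36.2,"dz": 0,"ax": 0,"ay": 0,"az": 0,"grip": 1},{"dx": -5.5,"dy": 36.2,"dz": 0,"ax": 0,"ay": 0,"az": 0,"grip": 1},{"dx": -5.5,"dy": 36.2,"dz": 0,"ax": 0,"ay": 0,"az": 0,"grip": 1},{"dx": -5.5,"dy": 36.2,"dz": 0,"ax": 0,"ay": 0,"az": 0,"grip": 1},{"dx": -5.5,"dy": 36.2,"dz": 0,"ax": 0,"ay": 0,"az": 0,"grip": 1},{"dx": -5.5,"dy": 36.2,"dz": 0,"ax": 0,"ay": 0,"az": 0,"grip": 1},{"dx": -5.5,"dy": 36.2,"dz": 0,"ax": 0,"ay": 0,"az": 0,"grip": 1},{"dx": -5.5,"dy": 36.2,"dz": 0,"ax": 0,"ay": 0,"az": 0,"grip": 1},{"dx": -5.5,"dy": 36.2,"dz": 0,"ax": 0,"ay": 0,"az": 0,"grip": 1},{"dx": -5.5,"dy": 36.2,"dz": 0,"ax": 0,"ay": 0,"az": 0,"grip": 1},{"dx": -5.5,"dy": 36.2,"dz": 0,"ax": 0,"ay": 0,"az": 0,"grip": 1},{"dx": -5.5,"dy": 36.2,"dz": 0,"ax": 0,"ay": 0,"az": 0,"grip": 1},{"dx": -5.5,"dy": 36.2,"dz": 0,"ax": 0,"ay": 0,"az": 0,"grip": 1},{"dx": -5.5,"dy": 36.2,"dz": 0,"ax": 0,"ay": 0,"az": 0,"grip": 1},{"dx": 0,"dy": 0,"dz": 0,"ax": 0,"ay": 0,"az": 0,"grip": 1},{"dx": 0,"dy": 0,"dz": 0,"ax": 0,"ay": 0,"az": 0,"grip": 1}]'

```text
clock: 7.47
position: [0.5223, -0.3713, 0.2652]
ee_rot: [-0.001, 0.997, -0.083, -0.002]
contact_force: [0.3, 0.7, -1.4]
width: 0.0095
gripper_force: 59.4
```

```bash
cat >> h.py <<'E'
def tf(c,a): return lambda x,y,z=None: np.r_[np.array(c)+[x*np.cos(a)-y*np.sin(a),x*np.sin(a)+y*np.cos(a)],[] if z is None else [z]]
A_DR=np.radians(-9.2);DR=tf([.5317,-.3272],A_DR)
A_DO=np.radians(-5.0);DO=tf([.4917,.3321],A_DO)
def mark(im,Q):
    im=im[:,:,::-1].copy()
    for u,v in Q: cv2.circle(im,(int(round(u)),int(round(v))),3,(0,0,255),1)
    return im
E
python3 - <<'E'
from h import *
go(*DR(0,-.043),.184,A_DR+np.pi/2)
d=grab("wrist")
Q=proj(d,[DR(x,y,.025) for x in(-.108,.108,0) for y in(-.088,.088,-.007)])
cv2.imwrite("pics/w4.png",mark(d["image"],Q))
E
```

```text
clock 7.47 pos [ 0.5223 -0.3713  0.2652] width 0.0095 F [ 0.3  0.7 -1.4]
turn units [-0.02  0.03 -0.06]  then shift mm x,y,z [ 2.3 -2.1 81.2] j6->1.12
```

View pics/w4.png

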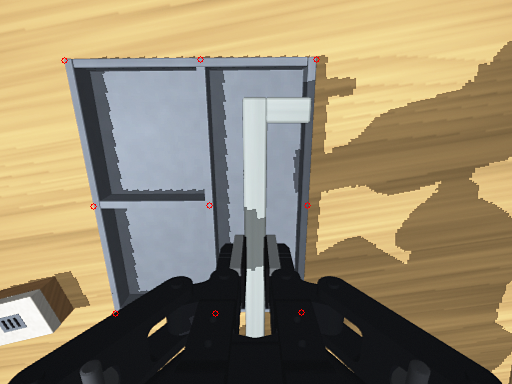

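The marked corners match the tray within about 2 mm, with its top edge at row 60. The pull lies between the divider (column 210) and the right-hand wall (310). I'll lower it.

Call:
jog_arm --plan '[{"dx": 2.3,"dy": -0.5,"dz": 15,"ax": 0,"ay": 0,"az": 0,"grip": 1},{"dx": 0,"dy": 0,"dz": 20,"ax": 0,"ay": 0,"az": 0,"grip": 1},{"dx": 0,"dy": 0,"dz": 20,"ax": 0,"ay": 0,"az": 0,"grip": 1},{"dx": 0,"dy": 0,"dz": 12,"ax": 0,"ay": 0,"az": 0,"grip": 1},{"dx": 0,"dy": 0,"dz": 7,"ax": 0,"ay": 0,"az": 0,"grip": 1},{"dx": 0,"dy": 0,"dz": 4,"ax": 0,"ay": 0,"az": 0,"grip": 1},{"dx": 0,"dy": 0,"dz": 0,"ax": 0,"ay": 0,"az": 0,"grip": 1},{"dx": 0,"dy": 0,"dz": 0,"ax": 0,"ay": 0,"az": 0,"grip": 1}]'

```text
clock: 8.18
position: [0.5265, -0.3695, 0.1899]
ee_rot: [0.0, 0.997, -0.081, 0.0]
contact_force: [0.7, -0.0, -1.1]
width: 0.0094
gripper_force: 59.4
```

Call:
jog_arm --plan '[{"dx": 0,"dy": 0,"dz": 1,"ax": 0,"ay": 0,"az": 0,"grip": 1},{"dx": 0,"dy": 0,"dz": 1,"ax": 0,"ay": 0,"az": 0,"grip": 1},{"dx": 0,"dy": 0,"dz": 0,"ax": 0,"ay": 0,"az": 0,"grip": 1}]'

```text
clock: 8.43
position: [0.5262, -0.3697, 0.188]
ee_rot: [0.0, 0.997, -0.081, 0.0]
contact_force: [-0.2, 0.0, -0.8]
width: 0.0098
gripper_force: 59.4
```

Call:
jog_arm --plan '[{"dx": 0,"dy": 1.5,"dz": 1,"ax": 0,"ay": 0,"az": 0,"grip": 1},{"dx": 0,"dy": 0,"dz": 1,"ax": 0,"ay": 0,"az": 0,"grip": 1},{"dx": 0,"dy": 0,"dz": 1,"ax": 0,"ay": 0,"az": 0,"grip": 1},{"dx": 0,"dy": 0,"dz": 0,"ax": 0,"ay": 0,"az": 0,"grip": 1}]'

```text
clock: 8.77
position: [0.5258, -0.3711, 0.1842]
ee_rot: [-0.0, 0.997, -0.082, -0.0]
contact_force: [-0.3, -0.7, -1.2]
width: 0.01
gripper_force: 59.4
```

Call:
jog_arm --plan '[{"dx": 0,"dy": 0,"dz": 1,"ax": 0,"ay": 0,"az": 0,"grip": 1},{"dx": 0,"dy": 0,"dz": 0,"ax": 0,"ay": 0,"az": 0,"grip": 1},{"dx": 0,"dy": 0,"dz": 0,"ax": 0,"ay": 0,"az": 0,"grip": 1}]'

```text
clock: 9.02
position: [0.5258, -0.3711, 0.1841]
ee_rot: [0.0, 0.997, -0.081, 0.0]
contact_force: [-1.5, 1.5, 5.9]
width: 0.0098
gripper_force: 60.2
```

It touches the floor at about 6 N, so I release and rise. Then I head for the cam lock.

Call:
jog_arm --plan '[{"dx": 0,"dy": 0,"dz": 0,"ax": 0,"ay": 0,"az": 0,"grip": 0.76},{"dx": 0,"dy": 0,"dz": 0,"ax": 0,"ay": 0,"az": 0,"grip": 0.76},{"dx": 0,"dy": 0,"dz": 0,"ax": 0,"ay": 0,"az": 0,"grip": 0.76},{"dx": 0,"dy": 0,"dz": -5,"ax": 0,"ay": 0,"az": 0,"grip": 0.76},{"dx": 0,"dy": 0,"dz": -15,"ax": 0,"ay": 0,"az": 0,"grip": 0.76},{"dx": 0,"dy": 0,"dz": -30,"ax": 0,"ay": 0,"az": 0,"grip": 0.7},{"dx": 0,"dy": 0,"dz": -35,"ax": 0,"ay": 0,"az": 0,"grip": 0.5},{"dx": 0,"dy": 0,"dz": -35,"ax": 0,"ay": 0,"az": 0,"grip": 0.3}]'

```text
clock: 9.68
position: [0.5257, -0.3708, 0.3041]
ee_rot: [-0.001, 0.997, -0.081, -0.001]
contact_force: [-0.7, -0.4, -0.4]
width: 0.0486
gripper_force: 0.0
```

Run:
```python
from h import *
d=dict(np.load("top0.npz"));im=d["image"];hsv=cv2.cvtColor(im,cv2.COLOR_RGB2HSV)
wood=(hsv[...,0]>8)&(hsv[...,0]<24)&(hsv[...,1]>85)
m=(~wood).astype(np.uint8)
def part(u0,u1,v0,v1):
    q=np.zeros_like(m);q[v0:v1,u0:u1]=m[v0:v1,u0:u1];return max(cv2.findContours(q,0,1)[0],key=cv2.contourArea)[:,0]
k=part(225,248,182,212);q=np.zeros_like(m);cv2.fillPoly(q,[k],1)
pts=np.argwhere(q)[:,::-1].astype(float)
dt=cv2.distanceTransform(q,2,5);v,u=np.unravel_index(dt.argmax(),dt.shape);print("flange px",u,v,dt.max(),ray(d,(u,v),.004))
far=pts[np.argmax(np.hypot(*(pts-[u,v]).T))];print("tongue tip px",far,ray(d,far,.027))
for nm,b,z in(("carton",(302,336,218,246),.032),("catch",(286,306,168,200),.004)):
    k=part(*b);r=cv2.minAreaRect((ray(d,k,z)[:,:2]*1e3).astype(np.float32));print(nm,r)
    print(np.round(cv2.boxPoints(r),1).tolist())
# picture of catch/cam crops
cv2.imwrite("pics/crop.png",cv2.resize(im[150:255,180:345,::-1],(792,504),interpolation=cv2.INTER_CUBIC))
```

```text
flange px 235 194 6.3938 [[0.54541126 0.07274142 0.004     ]]
tongue tip px [238. 208.] [[0.50909586 0.06404472 0.027     ]]
carton ((450.12347412109375, -130.4730224609375), (43.55828094482422, 65.43836975097656), 6.51584005355835)
[[424.79998779296875, -100.4000015258789], [432.20001220703125, -165.5], [475.5, -160.5], [468.0, -95.5]]
catch ((566.5830078125, -78.78375244140625), (23.49737548828125, 60.7699089050293), 70.8298110961914)
[[534.0, -79.9000015258789], [591.4000244140625, -99.9000015258789], [599.0999755859375, -77.69999694824219], [541.7000122070312, -57.70000076293945]]
```

View pics/crop.png

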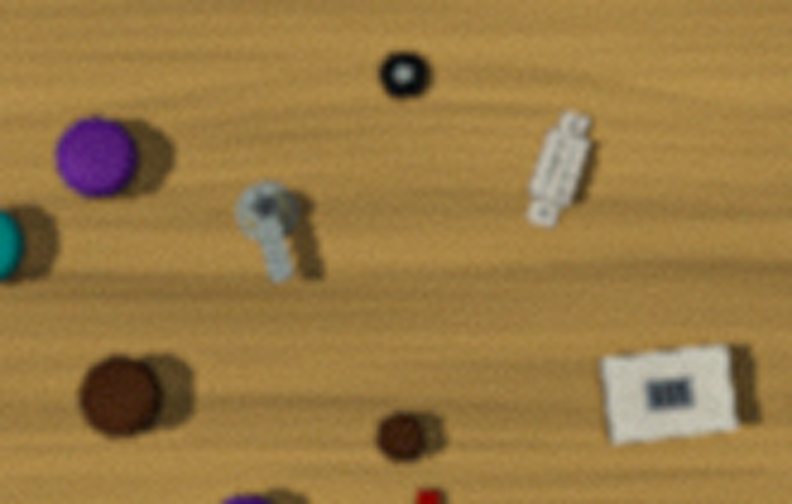

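The crop shows the cam lock's flange at (266,209) with its tongue tip at (281,279), and the carton and catch lying clear of their neighbours.

Run:
```python
from h import *
go(.5455,.072,.29,np.radians(-78.4))
```

```text
clock 9.68 pos [ 0.5257 -0.3708  0.3041] width 0.0486 F [-0.7 -0.4 -0.4]
turn units [-0.01  0.01 -3.49]  then shift mm x,y,z [ 108.5 -429.8   14.1] j6->1.50
```

Call:
jog_arm --plan '[{"dx": 0,"dy": 0,"dz": 0,"ax": 0,"ay": 0,"az": -0.87,"grip": 0.3},{"dx": 0,"dy": 0,"dz": 0,"ax": 0,"ay": 0,"az": -0.87,"grip": 0.3},{"dx": 0,"dy": 0,"dz": 0,"ax": 0,"ay": 0,"az": -0.87,"grip": 0.3},{"dx": 0,"dy": 0,"dz": 0,"ax": 0,"ay": 0,"az": -0.87,"grip": 0.3},{"dx": 9.0,"dy": -35.8,"dz": 1.2,"ax": 0,"ay": 0,"az": 0,"grip": 0.3},{"dx": 9.0,"dy": -35.8,"dz": 1.2,"ax": 0,"ay": 0,"az": 0,"grip": 0.3},{"dx": 9.0,"dy": -35.8,"dz": 1.2,"ax": 0,"ay": 0,"az": 0,"grip": 0.3},{"dx": 9.0,"dy": -35.8,"dz": 1.2,"ax": 0,"ay": 0,"az": 0,"grip": 0.3},{"dx": 9.0,"dy": -35.8,"dz": 1.2,"ax": 0,"ay": 0,"az": 0,"grip": 0.3},{"dx": 9.0,"dy": -35.8,"dz": 1.2,"ax": 0,"ay": 0,"az": 0,"grip": 0.3},{"dx": 9.0,"dy": -35.8,"dz": 1.2,"ax": 0,"ay": 0,"az": 0,"grip": 0.3},{"dx": 9.0,"dy": -35.8,"dz": 1.2,"ax": 0,"ay": 0,"az": 0,"grip": 0.3},{"dx": 9.0,"dy": -35.8,"dz": 1.2,"ax": 0,"ay": 0,"az": 0,"grip": 0.3},{"dx": 9.0,"dy": -35.8,"dz": 1.2,"ax": 0,"ay": 0,"az": 0,"grip": 0.3},{"dx": 9.0,"dy": -35.8,"dz": 1.2,"ax": 0,"ay": 0,"az": 0,"grip": 0.3},{"dx": 9.0,"dy": -35.8,"dz": 1.2,"ax": 0,"ay": 0,"az": 0,"grip": 0.3},{"dx": 0,"dy": 0,"dz": 0,"ax": 0,"ay": 0,"az": 0,"grip": 0.3},{"dx": 0,"dy": 0,"dz": 0,"ax": 0,"ay": 0,"az": 0,"grip": 0.3}]'

```text
clock: 11.18
position: [0.5456, 0.0734, 0.2892]
ee_rot: [0.0, 0.995, 0.103, 0.0]
contact_force: [0.4, -1.2, 0.5]
width: 0.0594
gripper_force: 0.0
```

Run:
```python
from h import *
go(.5455,.072,.180,np.radians(-78.4))
d=grab("wrist");C=tf([.5455,.072],np.radians(-168.4))
Q=proj(d,[C(0,0,.031),C(.038,0,.027)]+[C(.016*np.cos(t),.016*np.sin(t),.004) for t in np.arange(0,6.3,.785)])
print(Q[:2]);cv2.imwrite("pics/w5.png",mark(d["image"],Q))
```

```text
clock 11.18 pos [0.5456 0.0734 0.2892] width 0.0594 F [ 0.4 -1.2  0.5]
turn units [ 0.   -0.    0.03]  then shift mm x,y,z [ -0.4   1.3 109.2] j6->1.50
[[255.8335301  201.51455307]
 [255.62856112 238.19007878]]
```

View pics/w5.png

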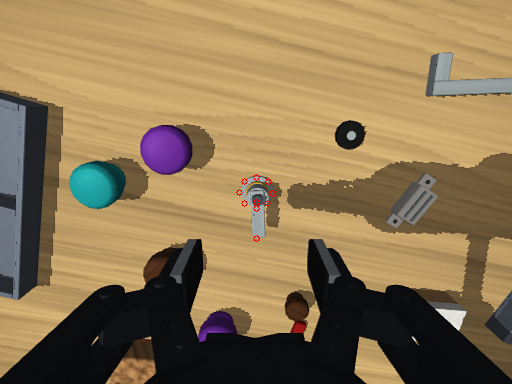

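The predicted outline sits on the cam lock, with its screw head at (257,200) and tongue tip at (259,237). I'll descend and grip.

Call:
jog_arm --plan '[{"dx": 0,"dy": 2,"dz": 28,"ax": 0,"ay": 0,"az": 0,"grip": 0.45},{"dx": 0,"dy": 0,"dz": 28,"ax": 0,"ay": 0,"az": 0,"grip": 0.45},{"dx": 0,"dy": 0,"dz": 25,"ax": 0,"ay": 0,"az": 0,"grip": 0.45},{"dx": 0,"dy": 0,"dz": 16,"ax": 0,"ay": 0,"az": 0,"grip": 0.45},{"dx": 0,"dy": 0,"dz": 8,"ax": 0,"ay": 0,"az": 0,"grip": 0.45},{"dx": 0,"dy": 0,"dz": 4,"ax": 0,"ay": 0,"az": 0,"grip": 0.45},{"dx": 0,"dy": 0,"dz": 0,"ax": 0,"ay": 0,"az": 0,"grip": 0.45},{"dx": 0,"dy": 0,"dz": 0,"ax": 0,"ay": 0,"az": 0,"grip": 0.7},{"dx": 0,"dy": 0,"dz": 0,"ax": 0,"ay": 0,"az": 0,"grip": 0.8},{"dx": 0,"dy": 0,"dz": 0,"ax": 0,"ay": 0,"az": 0,"grip": 1},{"dx": 0,"dy": 0,"dz": 0,"ax": 0,"ay": 0,"az": 0,"grip": 1},{"dx": 0,"dy": 0,"dz": 0,"ax": 0,"ay": 0,"az": 0,"grip": 1},{"dx": 0,"dy": 0,"dz": 0,"ax": 0,"ay": 0,"az": 0,"grip": 1}]' --grip_force 50

```text
clock: 12.32
position: [0.5468, 0.0694, 0.1814]
ee_rot: [0.0, 0.995, 0.101, 0.002]
contact_force: [0.4, -0.6, 7.5]
width: 0.018
gripper_force: 49.1
```

Call:
jog_arm --plan '[{"dx": 0,"dy": 0,"dz": -10,"ax": 0,"ay": 0,"az": 0,"grip": 1},{"dx": 0,"dy": 0,"dz": -25,"ax": 0,"ay": 0,"az": 0,"grip": 1},{"dx": 0,"dy": 0,"dz": -30,"ax": 0,"ay": 0,"az": 0,"grip": 1},{"dx": 0,"dy": 0,"dz": -25,"ax": 0,"ay": 0,"az": 0,"grip": 1},{"dx": 0,"dy": 0,"dz": 0,"ax": 0,"ay": 0,"az": 0,"grip": 1}]'

```text
clock: 12.73
position: [0.5479, 0.0698, 0.2756]
ee_rot: [0.0, 0.995, 0.101, 0.005]
contact_force: [0.7, -0.8, -0.8]
width: 0.0179
gripper_force: 48.9
```

```bash
sed -i 's/\[.5317,-.3272\]/[.5315,-.3287]/' h.py
python3 - <<'E'
from h import *
go(*DR(.0625,.039),.187,A_DR-np.pi/2)
E
```

```text
clock 12.73 pos [0.5479 0.0698 0.2756] width 0.0179 F [ 0.7 -0.8 -0.8]
turn units [-0.   -0.1   3.46]  then shift mm x,y,z [110.  357.   88.6] j6->1.27
```

Call:
jog_arm --plan '[{"dx": 0,"dy": 0,"dz": 0,"ax": 0,"ay": 0,"az": 0.87,"grip": 1},{"dx": 0,"dy": 0,"dz": 0,"ax": 0,"ay": 0,"az": 0.87,"grip": 1},{"dx": 0,"dy": 0,"dz": 0,"ax": 0,"ay": 0,"az": 0.87,"grip": 1},{"dx": 0,"dy": 0,"dz": 0,"ax": 0,"ay": 0,"az": 0.87,"grip": 1},{"dx": 11,"dy": 35.7,"dz": 0,"ax": 0,"ay": 0,"az": 0,"grip": 1},{"dx": 11,"dy": 35.7,"dz": 0,"ax": 0,"ay": 0,"az": 0,"grip": 1},{"dx": 11,"dy": 35.7,"dz": 0,"ax": 0,"ay": 0,"az": 0,"grip": 1},{"dx": 11,"dy": 35.7,"dz": 0,"ax": 0,"ay": 0,"az": 0,"grip": 1},{"dx": 11,"dy": 35.7,"dz": 0,"ax": 0,"ay": 0,"az": 0,"grip": 1},{"dx": 11,"dy": 35.7,"dz": 0,"ax": 0,"ay": 0,"az": 0,"grip": 1},{"dx": 11,"dy": 35.7,"dz": 0,"ax": 0,"ay": 0,"az": 0,"grip": 1},{"dx": 11,"dy": 35.7,"dz": 0,"ax": 0,"ay": 0,"az": 0,"grip": 1},{"dx": 11,"dy": 35.7,"dz": 0,"ax": 0,"ay": 0,"az": 0,"grip": 1},{"dx": 11,"dy": 35.7,"dz": 0,"ax": 0,"ay": 0,"az": 0,"grip": 1},{"dx": 0,"dy": 0,"dz": 0,"ax": 0,"ay": 0,"az": 0,"grip": 1},{"dx": 0,"dy": 0,"dz": 0,"ax": 0,"ay": 0,"az": 0,"grip": 1}]'

```text
clock: 14.07
position: [0.5964, -0.3026, 0.2691]
ee_rot: [-0.0, 0.997, -0.083, -0.0]
contact_force: [-0.0, -0.0, -0.6]
width: 0.0179
gripper_force: 49.1
```

Run:
```python
from h import *
go(*DR(.0625,.039),.187,A_DR-np.pi/2)
d=grab("wrist");cv2.imwrite("pics/w6.png",d["image"][:,:,::-1])
```

```text
clock 14.07 pos [ 0.5964 -0.3026  0.2691] width 0.0179 F [-0.  -0.  -0.6]
turn units [-0.01  0.01 -0.05]  then shift mm x,y,z [ 2.6 -2.9 82.1] j6->1.27
```

View pics/w6.png

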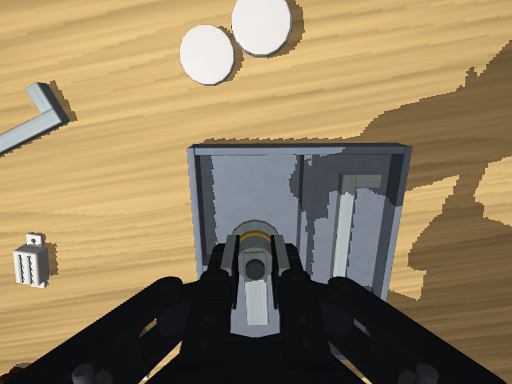

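The lock hangs upright over its compartment, with its screw head at (255,268), and the pull lies flat in the long compartment. I'll lower the lock.

Call:
jog_arm --plan '[{"dx": 2.6,"dy": -2.9,"dz": 15,"ax": 0,"ay": 0,"az": 0,"grip": 1},{"dx": 0,"dy": 0,"dz": 22,"ax": 0,"ay": 0,"az": 0,"grip": 1},{"dx": 0,"dy": 0,"dz": 20,"ax": 0,"ay": 0,"az": 0,"grip": 1},{"dx": 0,"dy": 0,"dz": 12,"ax": 0,"ay": 0,"az": 0,"grip": 1},{"dx": 0,"dy": 0,"dz": 7,"ax": 0,"ay": 0,"az": 0,"grip": 1},{"dx": 0,"dy": 0,"dz": 3,"ax": 0,"ay": 0,"az": 0,"grip": 1},{"dx": 0,"dy": 0,"dz": 1,"ax": 0,"ay": 0,"az": 0,"grip": 1},{"dx": 0,"dy": 0,"dz": 0,"ax": 0,"ay": 0,"az": 0,"grip": 1},{"dx": 0,"dy": 0,"dz": 0,"ax": 0,"ay": 0,"az": 0,"grip": 1}]'

```text
clock: 14.87
position: [0.6002, -0.2983, 0.1911]
ee_rot: [0.0, 0.997, -0.081, 0.001]
contact_force: [-0.8, 0.1, 0.3]
width: 0.0182
gripper_force: 49.1
```

Call:
jog_arm --plan '[{"dx": 0,"dy": 0,"dz": 1,"ax": 0,"ay": 0,"az": 0,"grip": 1},{"dx": 0,"dy": 0,"dz": 1,"ax": 0,"ay": 0,"az": 0,"grip": 1},{"dx": 0,"dy": 0,"dz": 0,"ax": 0,"ay": 0,"az": 0,"grip": 1}]'

```text
clock: 15.12
position: [0.5998, -0.2983, 0.1883]
ee_rot: [0.0, 0.997, -0.082, 0.0]
contact_force: [0.6, 0.8, -1.1]
width: 0.0182
gripper_force: 49.1
```

Call:
jog_arm --plan '[{"dx": 0,"dy": 0,"dz": 1,"ax": 0,"ay": 0,"az": 0,"grip": 1},{"dx": 0,"dy": 0,"dz": 1,"ax": 0,"ay": 0,"az": 0,"grip": 1},{"dx": 0,"dy": 0,"dz": 0,"ax": 0,"ay": 0,"az": 0,"grip": 1},{"dx": 0,"dy": 0,"dz": 0,"ax": 0,"ay": 0,"az": 0,"grip": 1}]'

```text
clock: 15.45
position: [0.5998, -0.2983, 0.1865]
ee_rot: [0.0, 0.997, -0.081, 0.0]
contact_force: [-1.1, -0.5, 4.0]
width: 0.018
gripper_force: 49.5
```

Call:
jog_arm --plan '[{"dx": 0,"dy": 0,"dz": 0,"ax": 0,"ay": 0,"az": 0,"grip": 0.6},{"dx": 0,"dy": 0,"dz": 0,"ax": 0,"ay": 0,"az": 0,"grip": 0.6},{"dx": 0,"dy": 0,"dz": 0,"ax": 0,"ay": 0,"az": 0,"grip": 0.6},{"dx": 0,"dy": 0,"dz": -5,"ax": 0,"ay": 0,"az": 0,"grip": 0.6},{"dx": 0,"dy": 0,"dz": -20,"ax": 0,"ay": 0,"az": 0,"grip": 0.6},{"dx": 0,"dy": 0,"dz": -30,"ax": 0,"ay": 0,"az": 0,"grip": 0.4},{"dx": 0,"dy": 0,"dz": -35,"ax": 0,"ay": 0,"az": 0,"grip": 0.2},{"dx": 0,"dy": 0,"dz": -20,"ax": 0,"ay": 0,"az": 0,"grip": 0.1},{"dx": 0,"dy": 0,"dz": 0,"ax": 0,"ay": 0,"az": 0,"grip": 0.1}]'

```text
clock: 16.2
position: [0.6012, -0.299, 0.3023]
ee_rot: [0.003, 0.997, -0.081, 0.005]
contact_force: [0.1, -0.6, 0.8]
width: 0.0769
gripper_force: 0.0
```

Run:
```python
from h import *
go(.450,-.132,.29,np.radians(6.5))
```

```text
clock 16.20 pos [ 0.6012 -0.299   0.3023] width 0.0769 F [ 0.1 -0.6  0.8]
turn units [  0.12  -0.03 -17.64]  then shift mm x,y,z [ 183.1 -131.4   12.3] j6->-0.40
```

Call:
jog_arm --plan '[{"dx": 0,"dy": 0,"dz": 0,"ax": 0,"ay": 0,"az": -0.98,"grip": 0.1},{"dx": 0,"dy": 0,"dz": 0,"ax": 0,"ay": 0,"az": -0.98,"grip": 0.1},{"dx": 0,"dy": 0,"dz": 0,"ax": 0,"ay": 0,"az": -0.98,"grip": 0.1},{"dx": 0,"dy": 0,"dz": 0,"ax": 0,"ay": 0,"az": -0.98,"grip": 0.1},{"dx": 0,"dy": 0,"dz": 0,"ax": 0,"ay": 0,"az": -0.98,"grip": 0.1},{"dx": 0,"dy": 0,"dz": 0,"ax": 0,"ay": 0,"az": -0.98,"grip": 0.1},{"dx": 0,"dy": 0,"dz": 0,"ax": 0,"ay": 0,"az": -0.98,"grip": 0.1},{"dx": 0,"dy": 0,"dz": 0,"ax": 0,"ay": 0,"az": -0.98,"grip": 0.1},{"dx": 0,"dy": 0,"dz": 0,"ax": 0,"ay": 0,"az": -0.98,"grip": 0.1},{"dx": 0,"dy": 0,"dz": 0,"ax": 0,"ay": 0,"az": -0.98,"grip": 0.1},{"dx": 0,"dy": 0,"dz": 0,"ax": 0,"ay": 0,"az": -0.98,"grip": 0.1},{"dx": 0,"dy": 0,"dz": 0,"ax": 0,"ay": 0,"az": -0.98,"grip": 0.1},{"dx": 0,"dy": 0,"dz": 0,"ax": 0,"ay": 0,"az": -0.98,"grip": 0.1},{"dx": 0,"dy": 0,"dz": 0,"ax": 0,"ay": 0,"az": -0.98,"grip": 0.1},{"dx": 0,"dy": 0,"dz": 0,"ax": 0,"ay": 0,"az": -0.98,"grip": 0.1},{"dx": 0,"dy": 0,"dz": 0,"ax": 0,"ay": 0,"az": -0.98,"grip": 0.1},{"dx": 0,"dy": 0,"dz": 0,"ax": 0,"ay": 0,"az": -0.98,"grip": 0.1},{"dx": 0,"dy": 0,"dz": 0,"ax": 0,"ay": 0,"az": -0.98,"grip": 0.1}]'

```text
clock: 17.7
position: [0.5996, -0.298, 0.2952]
ee_rot: [-0.001, 0.664, 0.748, -0.0]
contact_force: [0.2, -0.3, -0.7]
width: 0.0772
gripper_force: 0.0
```

Call:
jog_arm --plan '[{"dx": 26.2,"dy": -18.8,"dz": 0,"ax": 0,"ay": 0,"az": 0,"grip": 0.1},{"dx": 26.2,"dy": -18.8,"dz": 0,"ax": 0,"ay": 0,"az": 0,"grip": 0.1},{"dx": 26.2,"dy": -18.8,"dz": 0,"ax": 0,"ay": 0,"az": 0,"grip": 0.1},{"dx": 26.2,"dy": -18.8,"dz": 0,"ax": 0,"ay": 0,"az": 0,"grip": 0.1},{"dx": 26.2,"dy": -18.8,"dz": 0,"ax": 0,"ay": 0,"az": 0,"grip": 0.1},{"dx": 26.2,"dy": -18.8,"dz": 0,"ax": 0,"ay": 0,"az": 0,"grip": 0.1},{"dx": 26.2,"dy": -18.8,"dz": 0,"ax": 0,"ay": 0,"az": 0,"grip": 0.1},{"dx": 0,"dy": 0,"dz": 0,"ax": 0,"ay": 0,"az": 0,"grip": 0.1},{"dx": 0,"dy": 0,"dz": 0,"ax": 0,"ay": 0,"az": 0,"grip": 0.1}]'

```text
clock: 18.45
position: [0.4469, -0.1296, 0.2958]
ee_rot: [-0.0, 0.665, 0.747, -0.0]
contact_force: [1.3, -0.9, 1.0]
width: 0.0767
gripper_force: 0.0
```

Run:
```python
from h import *
go(.450,-.132,.185,np.radians(6.5))
d=grab("wrist");im=d["image"];np.savez("w7.npz",**d)
hsv=cv2.cvtColor(im,cv2.COLOR_RGB2HSV)
Q=proj(d,[[.45,-.132,.032]]);print("pred px",Q)
m=((hsv[...,1]<70)&(hsv[...,2]>110)).astype(np.uint8)
m=cv2.morphologyEx(m,cv2.MORPH_CLOSE,np.ones((5,5)))
for k in cv2.findContours(m,0,1)[0]:
    if cv2.contourArea(k)<800: continue
    r=cv2.minAreaRect((ray(d,k[:,0],.032)[:,:2]*1e3).astype(np.float32));print(r,cv2.boundingRect(k))
```

```text
clock 18.45 pos [ 0.4469 -0.1296  0.2958] width 0.0767 F [ 1.3 -0.9  1. ]
turn units [-0.01 -0.    0.01]  then shift mm x,y,z [ -2.8   2.8 110.8] j6->-0.40
pred px [[257.61344846 201.51009562]]
((521.1195678710938, -257.856689453125), (52.833396911621094, 47.86482238769531), 76.12654113769531) (291, 303, 48, 43)
((450.6649475097656, -130.45965576171875), (42.60749435424805, 64.03755187988281), 6.154750347137451) (235, 165, 49, 68)
((663.7738037109375, -103.13825225830078), (24.818002700805664, 102.60142517089844), 22.658300399780273) (484, 139, 28, 108)
((553.9998168945312, -75.46247100830078), (20.126440048217773, 54.07155990600586), 70.48551940917969) (356, 134, 60, 40)
```

Call:
jog_arm --plan '[{"dx": -1.5,"dy": 3,"dz": 28,"ax": 0,"ay": 0,"az": 0,"grip": 0.15},{"dx": 0,"dy": 0,"dz": 28,"ax": 0,"ay": 0,"az": 0,"grip": 0.15},{"dx": 0,"dy": 0,"dz": 25,"ax": 0,"ay": 0,"az": 0,"grip": 0.15},{"dx": 0,"dy": 0,"dz": 18,"ax": 0,"ay": 0,"az": 0,"grip": 0.15},{"dx": 0,"dy": 0,"dz": 9,"ax": 0,"ay": 0,"az": 0,"grip": 0.15},{"dx": 0,"dy": 0,"dz": 4,"ax": 0,"ay": 0,"az": 0,"grip": 0.15},{"dx": 0,"dy": 0,"dz": 0,"ax": 0,"ay": 0,"az": 0,"grip": 0.3},{"dx": 0,"dy": 0,"dz": 0,"ax": 0,"ay": 0,"az": 0,"grip": 0.4},{"dx": 0,"dy": 0,"dz": 0,"ax": 0,"ay": 0,"az": 0,"grip": 0.5},{"dx": 0,"dy": 0,"dz": 0,"ax": 0,"ay": 0,"az": 0,"grip": 0.8},{"dx": 0,"dy": 0,"dz": 0,"ax": 0,"ay": 0,"az": 0,"grip": 1},{"dx": 0,"dy": 0,"dz": 0,"ax": 0,"ay": 0,"az": 0,"grip": 1},{"dx": 0,"dy": 0,"dz": 0,"ax": 0,"ay": 0,"az": 0,"grip": 1}]' --grip_force 40

```text
clock: 19.58
position: [0.4521, -0.1323, 0.1852]
ee_rot: [0.002, 0.666, 0.746, 0.0]
contact_force: [-0.1, -0.6, 5.7]
width: 0.041
gripper_force: 42.6
```

Call:
jog_arm --plan '[{"dx": 0,"dy": 0,"dz": -10,"ax": 0,"ay": 0,"az": 0,"grip": 1},{"dx": 0,"dy": 0,"dz": -25,"ax": 0,"ay": 0,"az": 0,"grip": 1},{"dx": 0,"dy": 0,"dz": -30,"ax": 0,"ay": 0,"az": 0,"grip": 1},{"dx": 0,"dy": 0,"dz": -20,"ax": 0,"ay": 0,"az": 0,"grip": 1},{"dx": 0,"dy": 0,"dz": 0,"ax": 0,"ay": 0,"az": 0,"grip": 1}]'

```text
clock: 20.0
position: [0.4528, -0.1325, 0.2729]
ee_rot: [0.004, 0.666, 0.746, 0.001]
contact_force: [0.4, -0.9, -0.6]
width: 0.0413
gripper_force: 41.8
```

Run:
```python
from h import *
go(*DR(-.0515,.039),.190,A_DR)
```

```text
clock 20.00 pos [ 0.4528 -0.1325  0.2729] width 0.0413 F [ 0.4 -0.9 -0.6]
turn units [0.08 0.03 2.62]  then shift mm x,y,z [-142.1   57.6   82.9] j6->-0.36
```

Call:
jog_arm --plan '[{"dx": 0,"dy": 0,"dz": 0,"ax": 0,"ay": 0,"az": 0.87,"grip": 1},{"dx": 0,"dy": 0,"dz": 0,"ax": 0,"ay": 0,"az": 0.87,"grip": 1},{"dx": 0,"dy": 0,"dz": 0,"ax": 0,"ay": 0,"az": 0.87,"grip": 1},{"dx": -28.4,"dy": 11.5,"dz": 0,"ax": 0,"ay": 0,"az": 0,"grip": 1},{"dx": -28.4,"dy": 11.5,"dz": 0,"ax": 0,"ay": 0,"az": 0,"grip": 1},{"dx": -28.4,"dy": 11.5,"dz": 0,"ax": 0,"ay": 0,"az": 0,"grip": 1},{"dx": -28.4,"dy": 11.5,"dz": 0,"ax": 0,"ay": 0,"az": 0,"grip": 1},{"dx": -28.4,"dy": 11.5,"dz": 0,"ax": 0,"ay": 0,"az": 0,"grip": 1},{"dx": 0,"dy": 0,"dz": 0,"ax": 0,"ay": 0,"az": 0,"grip": 1},{"dx": 0,"dy": 0,"dz": 0,"ax": 0,"ay": 0,"az": 0,"grip": 1}]'

```text
clock: 20.83
position: [0.4854, -0.2825, 0.2676]
ee_rot: [-0.001, 0.762, 0.647, -0.0]
contact_force: [-0.1, 0.5, -0.7]
width: 0.0411
gripper_force: 41.7
```

Run:
```python
from h import *
go(*DR(-.0515,.039),.190,A_DR)
d=grab("wrist");cv2.imwrite("pics/w8.png",d["image"][:,:,::-1])
```

```text
clock 20.83 pos [ 0.4854 -0.2825  0.2676] width 0.0411 F [-0.1  0.5 -0.7]
turn units [-0.01 -0.01 -0.02]  then shift mm x,y,z [ 0.8  1.4 77.6] j6->-0.36
```

View pics/w8.png

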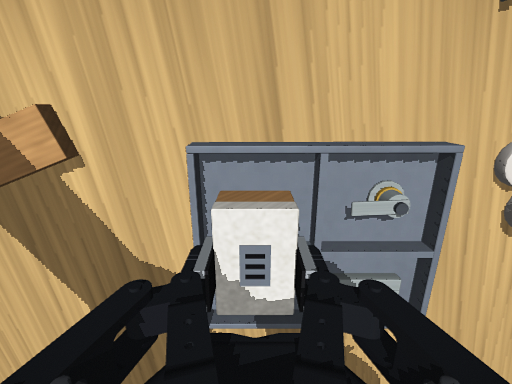

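The carton is held square above its compartment (centre about 255,250), and the lock stands upright in its own at (390,205). I'll lower the carton.

Call:
jog_arm --plan '[{"dx": 0.8,"dy": 1.4,"dz": 15,"ax": 0,"ay": 0,"az": 0,"grip": 1},{"dx": 0,"dy": 0,"dz": 22,"ax": 0,"ay": 0,"az": 0,"grip": 1},{"dx": 0,"dy": 0,"dz": 18,"ax": 0,"ay": 0,"az": 0,"grip": 1},{"dx": 0,"dy": 0,"dz": 10,"ax": 0,"ay": 0,"az": 0,"grip": 1},{"dx": 0,"dy": 0,"dz": 6,"ax": 0,"ay": 0,"az": 0,"grip": 1},{"dx": 0,"dy": 0,"dz": 3,"ax": 0,"ay": 0,"az": 0,"grip": 1},{"dx": 0,"dy": 0,"dz": 1,"ax": 0,"ay": 0,"az": 0,"grip": 1},{"dx": 0,"dy": 0,"dz": 0,"ax": 0,"ay": 0,"az": 0,"grip": 1},{"dx": 0,"dy": 0,"dz": 0,"ax": 0,"ay": 0,"az": 0,"grip": 1}]'

```text
clock: 21.63
position: [0.4874, -0.2809, 0.1948]
ee_rot: [0.001, 0.761, 0.648, 0.0]
contact_force: [-0.0, -0.4, -0.8]
width: 0.041
gripper_force: 41.7
```

Call:
jog_arm --plan '[{"dx": 0,"dy": 0,"dz": 1,"ax": 0,"ay": 0,"az": 0,"grip": 1},{"dx": 0,"dy": 0,"dz": 1,"ax": 0,"ay": 0,"az": 0,"grip": 1},{"dx": 0,"dy": 0,"dz": 0,"ax": 0,"ay": 0,"az": 0,"grip": 1},{"dx": 0,"dy": 0,"dz": 0,"ax": 0,"ay": 0,"az": 0,"grip": 1}]'

```text
clock: 21.97
position: [0.4871, -0.2808, 0.1921]
ee_rot: [0.0, 0.761, 0.648, 0.0]
contact_force: [0.3, -0.7, -1.1]
width: 0.0411
gripper_force: 41.7
```

Call:
jog_arm --plan '[{"dx": 0,"dy": 0,"dz": 1,"ax": 0,"ay": 0,"az": 0,"grip": 1},{"dx": 0,"dy": 0,"dz": 1,"ax": 0,"ay": 0,"az": 0,"grip": 1},{"dx": 0,"dy": 0,"dz": 0,"ax": 0,"ay": 0,"az": 0,"grip": 1},{"dx": 0,"dy": 0,"dz": 0,"ax": 0,"ay": 0,"az": 0,"grip": 1}]'

```text
clock: 22.3
position: [0.4871, -0.2808, 0.1902]
ee_rot: [0.0, 0.761, 0.648, 0.0]
contact_force: [-0.6, 0.5, 1.7]
width: 0.041
gripper_force: 42.0
```

Call:
jog_arm --plan '[{"dx": 0,"dy": 0,"dz": 0,"ax": 0,"ay": 0,"az": 0,"grip": 0.38},{"dx": 0,"dy": 0,"dz": 0,"ax": 0,"ay": 0,"az": 0,"grip": 0.38},{"dx": 0,"dy": 0,"dz": 0,"ax": 0,"ay": 0,"az": 0,"grip": 0.38},{"dx": 0,"dy": 0,"dz": -5,"ax": 0,"ay": 0,"az": 0,"grip": 0.38},{"dx": 0,"dy": 0,"dz": -20,"ax": 0,"ay": 0,"az": 0,"grip": 0.38},{"dx": 0,"dy": 0,"dz": -30,"ax": 0,"ay": 0,"az": 0,"grip": 0.3},{"dx": 0,"dy": 0,"dz": -35,"ax": 0,"ay": 0,"az": 0,"grip": 0.2},{"dx": 0,"dy": 0,"dz": -20,"ax": 0,"ay": 0,"az": 0,"grip": 0.1},{"dx": 0,"dy": 0,"dz": 0,"ax": 0,"ay": 0,"az": 0,"grip": 0.1}]'

```text
clock: 23.05
position: [0.4885, -0.2818, 0.3054]
ee_rot: [0.005, 0.761, 0.648, 0.001]
contact_force: [0.5, -0.1, -0.3]
width: 0.0773
gripper_force: 0.0
```

Run:
```python
from h import *
go(.450,.139,.29,A_DO)
```

```text
clock 23.05 pos [ 0.4885 -0.2818  0.3054] width 0.0773 F [ 0.5 -0.1 -0.3]
turn units [ 0.09  0.05 -0.69]  then shift mm x,y,z [415.8 -75.   15.4] j6->0.39
```

Call:
jog_arm --plan '[{"dx": 0,"dy": 0,"dz": 0,"ax": 0,"ay": 0,"az": -0.69,"grip": 0.1},{"dx": 34.6,"dy": -6.2,"dz": 1,"ax": 0,"ay": 0,"az": 0,"grip": 0.1},{"dx": 34.6,"dy": -6.2,"dz": 1,"ax": 0,"ay": 0,"az": 0,"grip": 0.1},{"dx": 34.6,"dy": -6.2,"dz": 1,"ax": 0,"ay": 0,"az": 0,"grip": 0.1},{"dx": 34.6,"dy": -6.2,"dz": 1,"ax": 0,"ay": 0,"az": 0,"grip": 0.1},{"dx": 34.6,"dy": -6.2,"dz": 1,"ax": 0,"ay": 0,"az": 0,"grip": 0.1},{"dx": 34.6,"dy": -6.2,"dz": 1,"ax": 0,"ay": 0,"az": 0,"grip": 0.1},{"dx": 34.6,"dy": -6.2,"dz": 1,"ax": 0,"ay": 0,"az": 0,"grip": 0.1},{"dx": 34.6,"dy": -6.2,"dz": 1,"ax": 0,"ay": 0,"az": 0,"grip": 0.1},{"dx": 34.6,"dy": -6.2,"dz": 1,"ax": 0,"ay": 0,"az": 0,"grip": 0.1},{"dx": 34.6,"dy": -6.2,"dz": 1,"ax": 0,"ay": 0,"az": 0,"grip": 0.1},{"dx": 34.6,"dy": -6.2,"dz": 1,"ax": 0,"ay": 0,"az": 0,"grip": 0.1},{"dx": 34.6,"dy": -6.2,"dz": 1,"ax": 0,"ay": 0,"az": 0,"grip": 0.1},{"dx": 0,"dy": 0,"dz": 0,"ax": 0,"ay": 0,"az": 0,"grip": 0.1},{"dx": 0,"dy": 0,"dz": 0,"ax": 0,"ay": 0,"az": 0,"grip": 0.1}]'

```text
clock: 24.3
position: [0.4486, 0.1408, 0.2874]
ee_rot: [-0.0, 0.736, 0.677, -0.001]
contact_force: [1.0, -0.1, 0.7]
width: 0.0772
gripper_force: 0.0
```

Run:
```python
from h import *
go(.450,.139,.180,A_DO)
d=grab("wrist");im=d["image"]
Q=proj(d,[[.45,.139,.029]]+[[.45+.021*np.cos(t),.139+.021*np.sin(t),.029] for t in np.arange(0,6.3,.785)])
m=((im[...,0]<95)&(im[...,2]<35)&(im[...,0]>im[...,2]+20)).astype(np.uint8);print("pred",Q[0])
n,l,st,ce=cv2.connectedComponentsWithStats(m)
for i in range(1,n):
    if st[i,4]>150: print(st[i],ce[i],ray(d,ce[i],.025))
cv2.imwrite("pics/w9.png",mark(im,Q))
```

```text
clock 24.30 pos [0.4486 0.1408 0.2874] width 0.0772 F [ 1.  -0.1  0.7]
turn units [-0.01  0.    0.04]  then shift mm x,y,z [ -1.7   1.6 107.4] j6->0.39
pred [256.32587837 202.15083863]
[117 149  30  67 845] [131.88284024 180.35147929] [[0.34233775 0.16689752 0.025     ]]
[ 236  171   47   48 1724] [258.40023202 195.03828306] [[0.45230041 0.14417    0.025     ]]
[237 307  24  23 362] [247.55524862 319.33149171] [[0.43015897 0.00842939 0.025     ]]
```

View pics/w9.png

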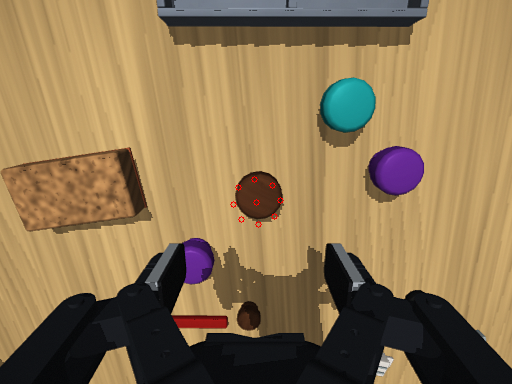

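The large knob is at (258,195), about 5 mm from my estimate, because its shadow had pulled the top-view circle. The purple knob at (193,260) is clear of the fingers' path.

Call:
jog_arm --plan '[{"dx": 3.7,"dy": 3.4,"dz": 28,"ax": 0,"ay": 0,"az": 0,"grip": 0.15},{"dx": 0,"dy": 0,"dz": 28,"ax": 0,"ay": 0,"az": 0,"grip": 0.15},{"dx": 0,"dy": 0,"dz": 22,"ax": 0,"ay": 0,"az": 0,"grip": 0.15},{"dx": 0,"dy": 0,"dz": 14,"ax": 0,"ay": 0,"az": 0,"grip": 0.15},{"dx": 0,"dy": 0,"dz": 8,"ax": 0,"ay": 0,"az": 0,"grip": 0.15},{"dx": 0,"dy": 0,"dz": 4,"ax": 0,"ay": 0,"az": 0,"grip": 0.15},{"dx": 0,"dy": 0,"dz": 0,"ax": 0,"ay": 0,"az": 0,"grip": 0.3},{"dx": 0,"dy": 0,"dz": 0,"ax": 0,"ay": 0,"az": 0,"grip": 0.4},{"dx": 0,"dy": 0,"dz": 0,"ax": 0,"ay": 0,"az": 0,"grip": 0.5},{"dx": 0,"dy": 0,"dz": 0,"ax": 0,"ay": 0,"az": 0,"grip": 0.8},{"dx": 0,"dy": 0,"dz": 0,"ax": 0,"ay": 0,"az": 0,"grip": 1},{"dx": 0,"dy": 0,"dz": 0,"ax": 0,"ay": 0,"az": 0,"grip": 1},{"dx": 0,"dy": 0,"dz": 0,"ax": 0,"ay": 0,"az": 0,"grip": 1}]' --grip_force 30

```text
clock: 25.43
position: [0.4534, 0.1427, 0.1852]
ee_rot: [0.001, 0.737, 0.676, 0.001]
contact_force: [-0.9, -1.9, 6.8]
width: 0.0405
gripper_force: 30.4
```

Call:
jog_arm --plan '[{"dx": 0,"dy": 0,"dz": -10,"ax": 0,"ay": 0,"az": 0,"grip": 1},{"dx": 0,"dy": 0,"dz": -25,"ax": 0,"ay": 0,"az": 0,"grip": 1},{"dx": 0,"dy": 0,"dz": -30,"ax": 0,"ay": 0,"az": 0,"grip": 1},{"dx": 0,"dy": 0,"dz": -20,"ax": 0,"ay": 0,"az": 0,"grip": 1},{"dx": 0,"dy": 0,"dz": 0,"ax": 0,"ay": 0,"az": 0,"grip": 1}]'

```text
clock: 25.85
position: [0.4547, 0.1432, 0.2732]
ee_rot: [0.003, 0.737, 0.676, 0.004]
contact_force: [0.7, 0.3, -0.9]
width: 0.0406
gripper_force: 30.7
```

Run:
```python
from h import *
go(*DO(-.048,0),.190,A_DO)
```

```text
clock 25.85 pos [0.4547 0.1432 0.2732] width 0.0406 F [ 0.7  0.3 -0.9]
turn units [ 0.09 -0.02 -0.  ]  then shift mm x,y,z [191.4 -27.6  83.2] j6->0.74
```

Call:
jog_arm --plan '[{"dx": 31.9,"dy": -4.6,"dz": 0,"ax": 0,"ay": 0,"az": 0,"grip": 1},{"dx": 31.9,"dy": -4.6,"dz": 0,"ax": 0,"ay": 0,"az": 0,"grip": 1},{"dx": 31.9,"dy": -4.6,"dz": 0,"ax": 0,"ay": 0,"az": 0,"grip": 1},{"dx": 31.9,"dy": -4.6,"dz": 0,"ax": 0,"ay": 0,"az": 0,"grip": 1},{"dx": 31.9,"dy": -4.6,"dz": 0,"ax": 0,"ay": 0,"az": 0,"grip": 1},{"dx": 31.9,"dy": -4.6,"dz": 0,"ax": 0,"ay": 0,"az": 0,"grip": 1},{"dx": 0,"dy": 0,"dz": 0,"ax": 0,"ay": 0,"az": 0,"grip": 1},{"dx": 0,"dy": 0,"dz": 0,"ax": 0,"ay": 0,"az": 0,"grip": 1}]'

```text
clock: 26.52
position: [0.4417, 0.3372, 0.268]
ee_rot: [-0.0, 0.736, 0.677, -0.0]
contact_force: [-1.0, -1.0, -1.5]
width: 0.0401
gripper_force: 30.7
```

Run:
```python
from h import *
go(*DO(-.048,0),.190,A_DO)
d=grab("wrist")
Q=proj(d,[DO(x,y,.025) for x in(-.099,.099,0) for y in(-.051,.051)])
print(np.round(Q));cv2.imwrite("pics/w10.png",mark(d["image"],Q))
```

```text
clock 26.52 pos [0.4417 0.3372 0.268 ] width 0.0401 F [-1.  -1.  -1.5]
turn units [-0.01  0.    0.03]  then shift mm x,y,z [-0.8  2.3 78. ] j6->0.74
[[200. 261.]
 [192. 145.]
 [422. 262.]
 [447. 146.]
 [311. 261.]
 [320. 146.]]
```

View pics/w10.png

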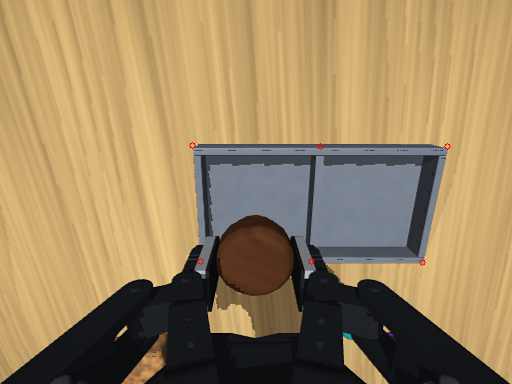

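The tray outline matches the marks within 2 px, from (192,145) to (447,146), and the knob is held upright at (255,255). I'll lower it.

Call:
jog_arm --plan '[{"dx": -0.8,"dy": 2.3,"dz": 15,"ax": 0,"ay": 0,"az": 0,"grip": 1},{"dx": 0,"dy": 0,"dz": 22,"ax": 0,"ay": 0,"az": 0,"grip": 1},{"dx": 0,"dy": 0,"dz": 18,"ax": 0,"ay": 0,"az": 0,"grip": 1},{"dx": 0,"dy": 0,"dz": 10,"ax": 0,"ay": 0,"az": 0,"grip": 1},{"dx": 0,"dy": 0,"dz": 6,"ax": 0,"ay": 0,"az": 0,"grip": 1},{"dx": 0,"dy": 0,"dz": 3,"ax": 0,"ay": 0,"az": 0,"grip": 1},{"dx": 0,"dy": 0,"dz": 1,"ax": 0,"ay": 0,"az": 0,"grip": 1},{"dx": 0,"dy": 0,"dz": 1,"ax": 0,"ay": 0,"az": 0,"grip": 1},{"dx": 0,"dy": 0,"dz": 0,"ax": 0,"ay": 0,"az": 0,"grip": 1},{"dx": 0,"dy": 0,"dz": 0,"ax": 0,"ay": 0,"az": 0,"grip": 1}]'

```text
clock: 27.4
position: [0.4448, 0.335, 0.1937]
ee_rot: [0.0, 0.737, 0.675, 0.001]
contact_force: [0.1, 0.0, 0.4]
width: 0.0402
gripper_force: 30.7
```

Call:
jog_arm --plan '[{"dx": 0,"dy": 0,"dz": 1,"ax": 0,"ay": 0,"az": 0,"grip": 1},{"dx": 0,"dy": 0,"dz": 1,"ax": 0,"ay": 0,"az": 0,"grip": 1},{"dx": 0,"dy": 0,"dz": 0,"ax": 0,"ay": 0,"az": 0,"grip": 1},{"dx": 0,"dy": 0,"dz": 0,"ax": 0,"ay": 0,"az": 0,"grip": 1}]'

```text
clock: 27.73
position: [0.4445, 0.3349, 0.191]
ee_rot: [-0.0, 0.737, 0.675, 0.0]
contact_force: [-0.1, -0.8, -1.1]
width: 0.0403
gripper_force: 30.7
```

Call:
jog_arm --plan '[{"dx": 0,"dy": 0,"dz": 1,"ax": 0,"ay": 0,"az": 0,"grip": 1},{"dx": 0,"dy": 0,"dz": 0.5,"ax": 0,"ay": 0,"az": 0,"grip": 1},{"dx": 0,"dy": 0,"dz": 0,"ax": 0,"ay": 0,"az": 0,"grip": 1},{"dx": 0,"dy": 0,"dz": 0,"ax": 0,"ay": 0,"az": 0,"grip": 1}]'

```text
clock: 28.07
position: [0.4446, 0.3349, 0.1902]
ee_rot: [0.0, 0.737, 0.675, 0.0]
contact_force: [-0.9, -0.9, 6.2]
width: 0.0402
gripper_force: 31.2
```

Call:
jog_arm --plan '[{"dx": 0,"dy": 0,"dz": 0,"ax": 0,"ay": 0,"az": 0,"grip": 0.4},{"dx": 0,"dy": 0,"dz": 0,"ax": 0,"ay": 0,"az": 0,"grip": 0.4},{"dx": 0,"dy": 0,"dz": 0,"ax": 0,"ay": 0,"az": 0,"grip": 0.4},{"dx": 0,"dy": 0,"dz": -5,"ax": 0,"ay": 0,"az": 0,"grip": 0.4},{"dx": 0,"dy": 0,"dz": -20,"ax": 0,"ay": 0,"az": 0,"grip": 0.4},{"dx": 0,"dy": 0,"dz": -30,"ax": 0,"ay": 0,"az": 0,"grip": 0.4},{"dx": 0,"dy": 0,"dz": -35,"ax": 0,"ay": 0,"az": 0,"grip": 0.4},{"dx": 0,"dy": 0,"dz": -15,"ax": 0,"ay": 0,"az": 0,"grip": 0.4},{"dx": 0,"dy": 0,"dz": 0,"ax": 0,"ay": 0,"az": 0,"grip": 0.4}]'

```text
clock: 28.82
position: [0.4458, 0.3356, 0.2991]
ee_rot: [0.001, 0.737, 0.675, 0.005]
contact_force: [0.6, 0.3, -0.6]
width: 0.0513
gripper_force: 0.0
```

Run:
```python
from h import *
go(.5665,-.079,.29,np.radians(70.8))
```

```text
clock 28.82 pos [0.4458 0.3356 0.2991] width 0.0513 F [ 0.6  0.3 -0.6]
turn units [  0.09   0.   -12.64]  then shift mm x,y,z [-250.3 -351.9    9.1] j6->-1.37
```

Call:
jog_arm --plan '[{"dx": 0,"dy": 0,"dz": 0,"ax": 0,"ay": 0,"az": -0.97,"grip": 0.4},{"dx": 0,"dy": 0,"dz": 0,"ax": 0,"ay": 0,"az": -0.97,"grip": 0.4},{"dx": 0,"dy": 0,"dz": 0,"ax": 0,"ay": 0,"az": -0.97,"grip": 0.4},{"dx": 0,"dy": 0,"dz": 0,"ax": 0,"ay": 0,"az": -0.97,"grip": 0.4},{"dx": 0,"dy": 0,"dz": 0,"ax": 0,"ay": 0,"az": -0.97,"grip": 0.4},{"dx": 0,"dy": 0,"dz": 0,"ax": 0,"ay": 0,"az": -0.97,"grip": 0.4},{"dx": 0,"dy": 0,"dz": 0,"ax": 0,"ay": 0,"az": -0.97,"grip": 0.4},{"dx": 0,"dy": 0,"dz": 0,"ax": 0,"ay": 0,"az": -0.97,"grip": 0.4},{"dx": 0,"dy": 0,"dz": 0,"ax": 0,"ay": 0,"az": -0.97,"grip": 0.4},{"dx": 0,"dy": 0,"dz": 0,"ax": 0,"ay": 0,"az": -0.97,"grip": 0.4},{"dx": 0,"dy": 0,"dz": 0,"ax": 0,"ay": 0,"az": -0.97,"grip": 0.4},{"dx": 0,"dy": 0,"dz": 0,"ax": 0,"ay": 0,"az": -0.97,"grip": 0.4},{"dx": 0,"dy": 0,"dz": 0,"ax": 0,"ay": 0,"az": -1,"grip": 0.4}]'

```text
clock: 29.9
position: [0.4441, 0.3346, 0.2934]
ee_rot: [-0.001, 0.164, 0.986, -0.001]
contact_force: [0.3, -0.2, 0.4]
width: 0.0516
gripper_force: 0.0
```

Call:
jog_arm --plan '[{"dx": -20.9,"dy": -29.3,"dz": 0,"ax": 0,"ay": 0,"az": 0,"grip": 0.4},{"dx": -20.9,"dy": -29.3,"dz": 0,"ax": 0,"ay": 0,"az": 0,"grip": 0.4},{"dx": -20.9,"dy": -29.3,"dz": 0,"ax": 0,"ay": 0,"az": 0,"grip": 0.4},{"dx": -20.9,"dy": -29.3,"dz": 0,"ax": 0,"ay": 0,"az": 0,"grip": 0.4},{"dx": -20.9,"dy": -29.3,"dz": 0,"ax": 0,"ay": 0,"az": 0,"grip": 0.4},{"dx": -20.9,"dy": -29.3,"dz": 0,"ax": 0,"ay": 0,"az": 0,"grip": 0.4},{"dx": -20.9,"dy": -29.3,"dz": 0,"ax": 0,"ay": 0,"az": 0,"grip": 0.4},{"dx": -20.9,"dy": -29.3,"dz": 0,"ax": 0,"ay": 0,"az": 0,"grip": 0.4},{"dx": -20.9,"dy": -29.3,"dz": 0,"ax": 0,"ay": 0,"az": 0,"grip": 0.4},{"dx": -20.9,"dy": -29.3,"dz": 0,"ax": 0,"ay": 0,"az": 0,"grip": 0.4},{"dx": -20.9,"dy": -29.3,"dz": 0,"ax": 0,"ay": 0,"az": 0,"grip": 0.4},{"dx": -20.9,"dy": -29.3,"dz": 0,"ax": 0,"ay": 0,"az": 0,"grip": 0.4},{"dx": 0,"dy": 0,"dz": 0,"ax": 0,"ay": 0,"az": 0,"grip": 0.4},{"dx": 0,"dy": 0,"dz": 0,"ax": 0,"ay": 0,"az": 0,"grip": 0.4}]'

```text
clock: 31.07
position: [0.5659, -0.0815, 0.2933]
ee_rot: [-0.001, 0.168, 0.986, 0.0]
contact_force: [-0.3, 0.9, -0.8]
width: 0.0511
gripper_force: 0.0
```

Run:
```python
from h import *
go(.5665,-.079,.18,np.radians(70.8))
d=grab("wrist");im=d["image"]
hsv=cv2.cvtColor(im,cv2.COLOR_RGB2HSV)
print("pred px",proj(d,[.5665,-.079,.012]))
m=((hsv[...,1]<75)&(hsv[...,2]>100)).astype(np.uint8)
m=cv2.morphologyEx(m,cv2.MORPH_CLOSE,np.ones((5,5)))
for k in cv2.findContours(m,0,1)[0]:
    x,y,w,h=cv2.boundingRect(k)
    if cv2.contourArea(k)<500 or abs(x+w/2-256)>80: continue
    for z in(.004,.016):
        r=cv2.minAreaRect((ray(d,k[:,0],z)[:,:2]*1e3).astype(np.float32));print(z,np.round(r[0],1),np.round(r[1],1),r[2],(x,y,w,h))
```

```text
clock 31.07 pos [ 0.5659 -0.0815  0.2933] width 0.0511 F [-0.3  0.9 -0.8]
turn units [ 0.   -0.02 -0.03]  then shift mm x,y,z [  0.3   2.5 113.3] j6->-1.37
pred px [[257.30588872 192.73654021]]
0.004 [ 700.  -111.7] [ 33.9 100.1] 14.174415588378906 (225, 274, 77, 60)
0.016 [ 690.4 -109.1] [32.3 95.5] 14.174296379089355 (225, 274, 77, 60)
0.004 [567.6 -79.2] [22.7 59.3] 70.08296966552734 (246, 162, 24, 58)
0.016 [564.1 -78.1] [21.7 56.6] 70.08296966552734 (246, 162, 24, 58)
```

Call:
jog_arm --plan '[{"dx": 0.3,"dy": 2.5,"dz": 28,"ax": 0,"ay": 0,"az": 0,"grip": 0.45},{"dx": 0,"dy": 0,"dz": 28,"ax": 0,"ay": 0,"az": 0,"grip": 0.45},{"dx": 0,"dy": 0,"dz": 26,"ax": 0,"ay": 0,"az": 0,"grip": 0.45},{"dx": 0,"dy": 0,"dz": 18,"ax": 0,"ay": 0,"az": 0,"grip": 0.45},{"dx": 0,"dy": 0,"dz": 10,"ax": 0,"ay": 0,"az": 0,"grip": 0.45},{"dx": 0,"dy": 0,"dz": 5,"ax": 0,"ay": 0,"az": 0,"grip": 0.45},{"dx": 0,"dy": 0,"dz": 0,"ax": 0,"ay": 0,"az": 0,"grip": 0.55},{"dx": 0,"dy": 0,"dz": 0,"ax": 0,"ay": 0,"az": 0,"grip": 0.65},{"dx": 0,"dy": 0,"dz": 0,"ax": 0,"ay": 0,"az": 0,"grip": 0.75},{"dx": 0,"dy": 0,"dz": 0,"ax": 0,"ay": 0,"az": 0,"grip": 1},{"dx": 0,"dy": 0,"dz": 0,"ax": 0,"ay": 0,"az": 0,"grip": 1},{"dx": 0,"dy": 0,"dz": 0,"ax": 0,"ay": 0,"az": 0,"grip": 1},{"dx": 0,"dy": 0,"dz": 0,"ax": 0,"ay": 0,"az": 0,"grip": 1}]' --grip_force 30

```text
clock: 32.2
position: [0.567, -0.0772, 0.1808]
ee_rot: [0.001, 0.167, 0.986, 0.0]
contact_force: [-0.1, 0.9, 8.1]
width: 0.021
gripper_force: 31.3
```

Call:
jog_arm --plan '[{"dx": 0,"dy": 0,"dz": -10,"ax": 0,"ay": 0,"az": 0,"grip": 1},{"dx": 0,"dy": 0,"dz": -25,"ax": 0,"ay": 0,"az": 0,"grip": 1},{"dx": 0,"dy": 0,"dz": -30,"ax": 0,"ay": 0,"az": 0,"grip": 1},{"dx": 0,"dy": 0,"dz": -30,"ax": 0,"ay": 0,"az": 0,"grip": 1},{"dx": 0,"dy": 0,"dz": 0,"ax": 0,"ay": 0,"az": 0,"grip": 1}]'

```text
clock: 32.62
position: [0.5684, -0.0778, 0.2809]
ee_rot: [0.006, 0.167, 0.986, -0.001]
contact_force: [0.9, -0.2, 0.9]
width: 0.0206
gripper_force: 30.5
```

Run:
```python
from h import *
go(*DO(.048,0),.184,A_DO+np.pi/2)
```

```text
clock 32.62 pos [ 0.5684 -0.0778  0.2809] width 0.0206 F [ 0.9 -0.2  0.9]
turn units [-0.01  0.11 -2.36]  then shift mm x,y,z [ 64.1 401.6  96.9] j6->-0.94
```

Call:
jog_arm --plan '[{"dx": 0,"dy": 0,"dz": 0,"ax": 0,"ay": 0,"az": -0.79,"grip": 1},{"dx": 0,"dy": 0,"dz": 0,"ax": 0,"ay": 0,"az": -0.79,"grip": 1},{"dx": 0,"dy": 0,"dz": 0,"ax": 0,"ay": 0,"az": -0.79,"grip": 1},{"dx": 5.8,"dy": 36.5,"dz": 0,"ax": 0,"ay": 0,"az": 0,"grip": 1},{"dx": 5.8,"dy": 36.5,"dz": 0,"ax": 0,"ay": 0,"az": 0,"grip": 1},{"dx": 5.8,"dy": 36.5,"dz": 0,"ax": 0,"ay": 0,"az": 0,"grip": 1},{"dx": 5.8,"dy": 36.5,"dz": 0,"ax": 0,"ay": 0,"az": 0,"grip": 1},{"dx": 5.8,"dy": 36.5,"dz": 0,"ax": 0,"ay": 0,"az": 0,"grip": 1},{"dx": 5.8,"dy": 36.5,"dz": 0,"ax": 0,"ay": 0,"az": 0,"grip": 1},{"dx": 5.8,"dy": 36.5,"dz": 0,"ax": 0,"ay": 0,"az": 0,"grip": 1},{"dx": 5.8,"dy": 36.5,"dz": 0,"ax": 0,"ay": 0,"az": 0,"grip": 1},{"dx": 5.8,"dy": 36.5,"dz": 0,"ax": 0,"ay": 0,"az": 0,"grip": 1},{"dx": 5.8,"dy": 36.5,"dz": 0,"ax": 0,"ay": 0,"az": 0,"grip": 1},{"dx": 5.8,"dy": 36.5,"dz": 0,"ax": 0,"ay": 0,"az": 0,"grip": 1},{"dx": 0,"dy": 0,"dz": 0,"ax": 0,"ay": 0,"az": 0,"grip": 1},{"dx": 0,"dy": 0,"dz": 0,"ax": 0,"ay": 0,"az": 0,"grip": 1}]'

```text
clock: 33.95
position: [0.5369, 0.33, 0.2741]
ee_rot: [-0.0, 0.042, 0.999, -0.0]
contact_force: [-0.2, 0.2, -0.3]
width: 0.0209
gripper_force: 30.5
```

Run:
```python
from h import *
go(*DO(.048,0),.184,A_DO+np.pi/2)
```

```text
clock 33.95 pos [0.5369 0.33   0.2741] width 0.0209 F [-0.2  0.2 -0.3]
turn units [-0.   -0.    0.04]  then shift mm x,y,z [-2.8 -1.9 90.1] j6->-0.94
```

Call:
jog_arm --plan '[{"dx": -2.8,"dy": -1.9,"dz": 15,"ax": 0,"ay": 0,"az": 0,"grip": 1},{"dx": 0,"dy": 0,"dz": 25,"ax": 0,"ay": 0,"az": 0,"grip": 1},{"dx": 0,"dy": 0,"dz": 20,"ax": 0,"ay": 0,"az": 0,"grip": 1},{"dx": 0,"dy": 0,"dz": 12,"ax": 0,"ay": 0,"az": 0,"grip": 1},{"dx": 0,"dy": 0,"dz": 7,"ax": 0,"ay": 0,"az": 0,"grip": 1},{"dx": 0,"dy": 0,"dz": 4,"ax": 0,"ay": 0,"az": 0,"grip": 1},{"dx": 0,"dy": 0,"dz": 1,"ax": 0,"ay": 0,"az": 0,"grip": 1},{"dx": 0,"dy": 0,"dz": 1,"ax": 0,"ay": 0,"az": 0,"grip": 1},{"dx": 0,"dy": 0,"dz": 0,"ax": 0,"ay": 0,"az": 0,"grip": 1},{"dx": 0,"dy": 0,"dz": 0,"ax": 0,"ay": 0,"az": 0,"grip": 1}]'

```text
clock: 34.78
position: [0.5405, 0.3262, 0.1904]
ee_rot: [0.001, 0.043, 0.999, 0.0]
contact_force: [-0.4, -0.1, -0.4]
width: 0.021
gripper_force: 30.5
```

Call:
jog_arm --plan '[{"dx": 0,"dy": 0,"dz": 1,"ax": 0,"ay": 0,"az": 0,"grip": 1},{"dx": 0,"dy": 0,"dz": 1,"ax": 0,"ay": 0,"az": 0,"grip": 1},{"dx": 0,"dy": 0,"dz": 0,"ax": 0,"ay": 0,"az": 0,"grip": 1},{"dx": 0,"dy": 0,"dz": 0,"ax": 0,"ay": 0,"az": 0,"grip": 1}]'

```text
clock: 35.12
position: [0.5401, 0.3262, 0.1876]
ee_rot: [0.0, 0.043, 0.999, 0.0]
contact_force: [-0.2, -0.2, -0.4]
width: 0.0208
gripper_force: 30.5
```

Call:
jog_arm --plan '[{"dx": 0,"dy": 0,"dz": 1,"ax": 0,"ay": 0,"az": 0,"grip": 1},{"dx": 0,"dy": 0,"dz": 1,"ax": 0,"ay": 0,"az": 0,"grip": 1},{"dx": 0,"dy": 0,"dz": 0,"ax": 0,"ay": 0,"az": 0,"grip": 1},{"dx": 0,"dy": 0,"dz": 0,"ax": 0,"ay": 0,"az": 0,"grip": 1}]'

```text
clock: 35.45
position: [0.5402, 0.3262, 0.1858]
ee_rot: [0.0, 0.043, 0.999, 0.0]
contact_force: [-0.6, 0.7, 3.5]
width: 0.0208
gripper_force: 30.9
```

Call:
jog_arm --plan '[{"dx": 0,"dy": 0,"dz": 0,"ax": 0,"ay": 0,"az": 0,"grip": 0.6},{"dx": 0,"dy": 0,"dz": 0,"ax": 0,"ay": 0,"az": 0,"grip": 0.6},{"dx": 0,"dy": 0,"dz": 0,"ax": 0,"ay": 0,"az": 0,"grip": 0.6},{"dx": 0,"dy": 0,"dz": -5,"ax": 0,"ay": 0,"az": 0,"grip": 0.6},{"dx": 0,"dy": 0,"dz": -20,"ax": 0,"ay": 0,"az": 0,"grip": 0.6},{"dx": 0,"dy": 0,"dz": -35,"ax": 0,"ay": 0,"az": 0,"grip": 0.6},{"dx": 0,"dy": 0,"dz": -35,"ax": 0,"ay": 0,"az": 0,"grip": 0.6},{"dx": 0,"dy": 0,"dz": -35,"ax": 0,"ay": 0,"az": 0,"grip": 0.6},{"dx": 26,"dy": 20,"dz": -10,"ax": 0,"ay": 0,"az": 0,"grip": 0.6},{"dx": 26,"dy": 20,"dz": -10,"ax": 0,"ay": 0,"az": 0,"grip": 0.6},{"dx": 26,"dy": 20,"dz": -10,"ax": 0,"ay": 0,"az": 0,"grip": 0.6},{"dx": 26,"dy": 20,"dz": 0,"ax": 0,"ay": 0,"az": 0,"grip": 0.6},{"dx": 26,"dy": 20,"dz": 0,"ax": 0,"ay": 0,"az": 0,"grip": 0.6},{"dx": 26,"dy": 20,"dz": 0,"ax": 0,"ay": 0,"az": 0,"grip": 0.6},{"dx": 26,"dy": 20,"dz": 0,"ax": 0,"ay": 0,"az": 0,"grip": 0.6},{"dx": 26,"dy": 20,"dz": 0,"ax": 0,"ay": 0,"az": 0,"grip": 0.6},{"dx": 26,"dy": 20,"dz": 0,"ax": 0,"ay": 0,"az": 0,"grip": 0.6},{"dx": 26,"dy": 20,"dz": 0,"ax": 0,"ay": 0,"az": 0,"grip": 0.6},{"dx": 0,"dy": 0,"dz": 0,"ax": 0,"ay": 0,"az": 0,"grip": 0.6},{"dx": 0,"dy": 0,"dz": 0,"ax": 0,"ay": 0,"az": 0,"grip": 0.6}]'

```text
clock: 37.12
position: [0.2969, 0.5488, 0.3457]
ee_rot: [0.0, 0.042, 0.999, 0.0]
contact_force: [0.1, -0.1, 0.5]
width: 0.0338
gripper_force: 0.0
```

Run:
```python
from h import *
d=grab("top");e=grab("scene")
a=cv2.resize(d["image"][130:270,80:460,::-1],(800,295));b=cv2.resize(e["image"][90:330,100:470,::-1],(470,305))
c=np.zeros((600,800,3),np.uint8);c[:295]=a;c[295:,:470]=b;cv2.imwrite("pics/end.png",c)
```

```text
(no output)
```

View pics/end.png

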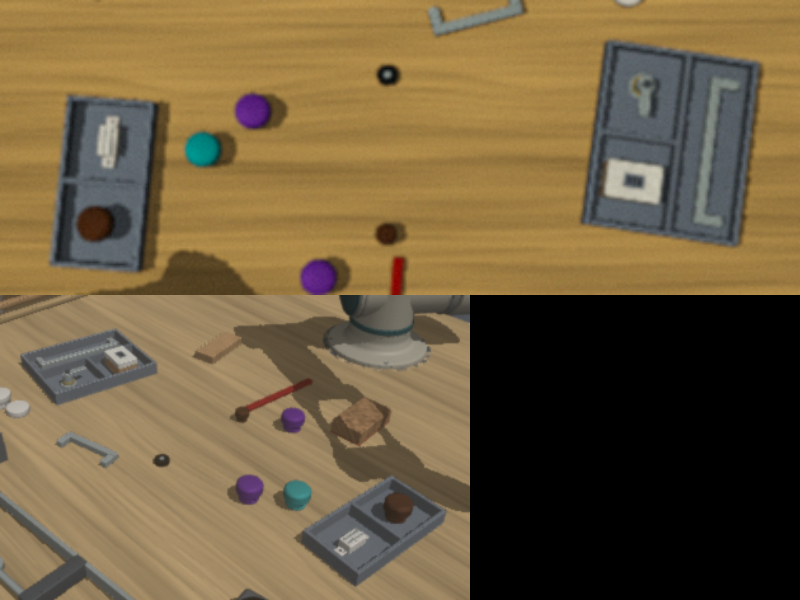

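The last picture shows all five parts lying flat, each in its own compartment. The drawer tray holds the pull (715,150), the lock (643,95) and the carton (633,180). The door tray holds the catch (108,143) and the knob (95,223). The short pull, small knob and look-alikes haven't moved.

```bash
python3 -c "
from rig import manip
print(manip.sign_off())"
```

```text
the job is handed in; nothing more can be done
None
```

Both kits are made up and the job is handed in at about 37 s on the robot clock: all five parts are flat in their compartments, and the short pull, small knob and look-alikes are untouched.

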